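Clear the jars from the rack and put the setting blocks back in their colour-labelled bays

TASK

The packing machine's setting blocks have to go back into their storage rack, but honey jars have been left standing in its bays. First take every jar out of the rack and stand it upright in the open cardboard carton; then put each block back in the bay labelled with its own colour, lying flat on the bay's floor between its walls with the grip rib up. Leave the big honey jar, the label roll and the spatula where they are, and let go of everything at the end; the number of jars and blocks varies.

Things in the scene. Friction and masses are not known exactly. Their poses are not given: they have to be found in the camera images.
- rack: Grey base plate of the storage rack, 170 x 290 x 10 mm, fixed to the table; origin at the centre of its underside. Four white bays stand side by side on it along its y axis, 70 mm apart.
- bay_red: White open tray with red labels (sloping strip on the ledge at its +x end, patch at its near end). 140 (x) x 70 (y) x 20 mm outside, walls and floor 4 mm: 132 x 62 mm inside, 16 mm deep; label reaches 27 mm up. Origin: centre of its underside, 10 mm above the table; floor 4 mm above that. x along the bay. The order of the colours in the rack changes.
- bay_yellow: White open tray with yellow labels (sloping strip on the ledge at its +x end, patch at its near end). 140 (x) x 70 (y) x 20 mm outside, walls and floor 4 mm: 132 x 62 mm inside, 16 mm deep; label reaches 27 mm up. Origin: centre of its underside, 10 mm above the table; floor 4 mm above that. x along the bay. The order of the colours in the rack changes.
- bay_blue: White open tray with blue labels (sloping strip on the ledge at its +x end, patch at its near end). 140 (x) x 70 (y) x 20 mm outside, walls and floor 4 mm: 132 x 62 mm inside, 16 mm deep; label reaches 27 mm up. Origin: centre of its underside, 10 mm above the table; floor 4 mm above that. x along the bay. The order of the colours in the rack changes.
- bay_green: White open tray with green labels (sloping strip on the ledge at its +x end, patch at its near end). 140 (x) x 70 (y) x 20 mm outside, walls and floor 4 mm: 132 x 62 mm inside, 16 mm deep; label reaches 27 mm up. Origin: centre of its underside, 10 mm above the table; floor 4 mm above that. x along the bay. The order of the colours in the rack changes.
- block_red: Loose red setting block, 0.25 kg: red base 116 (x) x 50 (y) x 26 mm with an upright aluminium grip rib on top, 60 (x) x 16 (y) mm, from 26 to 58 mm above the underside. Origin at the centre of the underside, x along its length, z up; it is the same either way round. May be absent (None).
- block_yellow: Loose yellow setting block, 0.25 kg: yellow base 116 (x) x 50 (y) x 26 mm with an upright aluminium grip rib on top, 60 (x) x 16 (y) mm, from 26 to 58 mm above the underside. Origin at the centre of the underside, x along its length, z up; it is the same either way round. May be absent (None).
- block_blue: Loose blue setting block, 0.25 kg: blue base 116 (x) x 50 (y) x 26 mm with an upright aluminium grip rib on top, 60 (x) x 16 (y) mm, from 26 to 58 mm above the underside. Origin at the centre of the underside, x along its length, z up; it is the same either way round. May be absent (None).
- block_green: Loose green setting block, 0.25 kg: green base 116 (x) x 50 (y) x 26 mm with an upright aluminium grip rib on top, 60 (x) x 16 (y) mm, from 26 to 58 mm above the underside. Origin at the centre of the underside, x along its length, z up; it is the same either way round. May be absent (None).
- jar1: Small filled honey jar, 0.18 kg: cream body 52 mm across and 50 mm high, gold lid 55 mm across from 50 to 64 mm. Origin at the centre of its underside, z up. Starts upright in one of the bays. May be absent (None).
- jar2: Small filled honey jar, 0.18 kg: cream body 52 mm across and 50 mm high, gold lid 55 mm across from 50 to 64 mm. Origin at the centre of its underside, z up. Starts upright in one of the bays. May be absent (None).
- jar3: Small filled honey jar, 0.18 kg: cream body 52 mm across and 50 mm high, gold lid 55 mm across from 50 to 64 mm. Origin at the centre of its underside, z up. Starts upright in one of the bays. May be absent (None).
- jar4: Small filled honey jar, 0.18 kg: cream body 52 mm across and 50 mm high, gold lid 55 mm across from 50 to 64 mm. Origin at the centre of its underside, z up. Starts upright in one of the bays. May be absent (None).
- carton: Open low cardboard carton, fixed to the table: 110 (x) x 280 (y) x 28 mm outside, walls and floor 4 mm thick; empty. Origin at the centre of its underside; x across it, y along it, z up.
- honey_bottle: Bystander: large amber honey jar with a gold cap, 72 mm across, 150 mm high; origin at the centre of its underside.
- label_roll: Bystander: roll of paper labels lying flat, 80 mm across, 50 mm high; origin at the centre of its underside.
- spatula: Bystander: spatula lying flat, 280 mm long, along its own x axis, about the middle of which its origin lies.
Mind the look-alikes: they are no part of the job. There is more than one size of the block_blue; the one meant has the size given above.

How it is judged (in metres and radians):
On the way:
1. every jar has been taken out of the rack and stands upright in the carton (x of jar1 in the frame of carton between -0.051 and 0.051 m and y of jar1 in the frame of carton between -0.136 and 0.136 m and z of each of jar1, jar2, jar3, jar4 in the frame of carton below 0.012 m and angle between each of jar1, jar2, jar3, jar4's own z axis and vertical below 0.15 rad and linear speed of each of jar1, jar2, jar3, jar4 below 0.03 m/s and x of jar2 in the frame of carton between -0.051 and 0.051 m and y of jar2 in the frame of carton between -0.136 and 0.136 m and x of jar3 in the frame of carton between -0.051 and 0.051 m and y of jar3 in the frame of carton between -0.136 and 0.136 m and x of jar4 in the frame of carton between -0.051 and 0.051 m and y of jar4 in the frame of carton between -0.136 and 0.136 m), for 0.2 s.
At the end, for the whole second after the job is handed in: Each jar stands on the carton floor, upright within 0.15 rad. Each block lies in the bay of its colour: within 14 mm along and 12 mm across of its centre, underside within 5 mm of the floor, rib up within 0.1 rad, lengthwise within 0.25 rad. All at rest (all of step 1 and x of block_red in the frame of bay_red between -0.014 and 0.014 m and y of block_red in the frame of bay_red between -0.012 and 0.012 m and z of block_red in the frame of bay_red below 0.009 m and angle between each of block_red, block_yellow, block_blue, block_green's own z axis and vertical below 0.1 rad and angle between the x axis of block_red and the x axis of bay_red, either way round below 0.25 rad and linear speed of each of block_red, block_yellow, block_blue, block_green below 0.03 m/s and x of block_yellow in the frame of bay_yellow between -0.014 and 0.014 m and y of block_yellow in the frame of bay_yellow between -0.012 and 0.012 m and z of block_yellow in the frame of bay_yellow below 0.009 m and angle between the x axis of block_yellow and the x axis of bay_yellow, either way round below 0.25 rad and x of block_blue in the frame of bay_blue between -0.014 and 0.014 m and y of block_blue in the frame of bay_blue between -0.012 and 0.012 m and z of block_blue in the frame of bay_blue below 0.009 m and angle between the x axis of block_blue and the x axis of bay_blue, either way round below 0.25 rad and x of block_green in the frame of bay_green between -0.014 and 0.014 m and y of block_green in the frame of bay_green between -0.012 and 0.012 m and z of block_green in the frame of bay_green below 0.009 m and angle between the x axis of block_green and the x axis of bay_green, either way round below 0.25 rad); the robot touches nothing.
It fails at once if the big honey jar is moved more than 30 mm (distance of honey_bottle from where it was at the start of the episode above 0.03 m).
It fails at once if the label roll is moved more than 30 mm (distance of label_roll from where it was at the start of the episode above 0.03 m).
It fails at once if the spatula is moved more than 30 mm (distance of spatula from where it was at the start of the episode above 0.03 m).
Of jar1, jar2, jar3, jar4 only 3 to 4 are there at a start; the rules pass over those that are not, and their reading is None.
Of block_red, block_yellow, block_blue, block_green only 3 to 4 are there at a start; the rules pass over those that are not, and their reading is None.
At some moment in a run one of block_red, block_yellow, block_blue, block_green may be knocked a few centimetres aside while the robot is not near it.
It also fails if it takes over 210 s, if anything falls off the work surface, if the arm or the gripper's body presses on something with over 40 N, if the wrist force passes 120 N, or if a joint passes its speed limit or range.

ROBOT

A 6-joint arm with a two-finger parallel gripper is mounted at the origin on the work surface. World frame = base frame: x ahead of the robot, y to its left, z up, the work surface at z = 0. Lengths are in m, angles in degrees, forces in N, time in s.
With the tool pointing down it reaches from about 0.25 to 0.725 m from the base axis. Payload 9.7 kg.
Tool frame: the origin (TCP) lies on the centre line of the jaws, within the pads' length; the fingertips stand tip_extent ahead of it and the grasp point (between the pads) lies 3 mm ahead of it (tip_extent is the distance from the TCP to the fingertips, in m); z points along the fingers, y is the line along which they close (so a half turn about z gives the same grasp; the last joint's range is limited). The gripper opens to 85 mm and grips with 20 to 120 N. Pads are 22 mm wide; open, the fingers measure 114 mm over their backs; the gripper's body (76 mm by 85 mm) begins 54 mm behind the grasp point. The pads swing forward as they close: fully open they stand 13 mm farther back than shut.
Start: joints at [-63.541, 4.979, 10.078, 95.1, 0, 90], TCP at [0.245, -0.492, 0.217] pointing down, gripper open.
Joint ranges: [-179.16, 179.16], [-48.56, 103.87], [-65.8, 70.77], [-126.05, 130.52], [-82.76, 87.17], [-180, 180]. Speed limits (degrees/s): [127.2, 127.2, 147.25, 180, 180, 180].

INTERFACE

Orientations are given as [roll, pitch, yaw] about the fixed x, y, z axes, in that order (R = Rz(yaw) Ry(pitch) Rx(roll)).
In Python, from workcell import * gives the robot as it stands.
- The arm moves only by the tool servo_tool, never from a script. Its argument "rows" is a list of rows, each an object with "offset": the shift along the tool's x, y, z as a fraction of full scale, a list of three; "yaw": the turn about the tool's z as a fraction of full scale; "claw": the closure, from 0 (fully open) to 1 (shut). A call has 1 to 12 rows; each row is the pose to reach, as a shift and turn from the pose commanded when the call began, along the tool's axes at that moment, turning the shorter way round; what a row does not reach only later rows make up. Full scale, the value 1, is 0.1 m for a shift and pi rad for a turn. A row lasts 1/8 s, in which the tool goes at most 62.5 mm and 10.7 degrees, less where a joint would pass 70% of its speed; a pose out of reach is approached as far as the arm can. A call with a number of a shift or a turn outside -1 to 1 is refused whole. A call with a gripper value outside its range is refused whole. The fingers move at their own pace and stop on an object; "squeeze" is the grip in N (left out, the last holds). Time passes only in rows, so rows that repeat a pose let the fingers close. It gives the time, the measured TCP pose, the force, the opening and the grip force at its end, in the units of the state.
- get_obs(): the state, without advancing time (a new reading comes with each control period).
- camera(name): name is "scene" or "top"; returns (picture, depth): 420x560x3 uint8, red, green, blue; 420x560 float32, m along the optical axis (not along the pixel's ray), 0 where there is no reading.
- camera_info(name): a dict with "fx", "fy", "cx", "cy" (pixels), "cam_to_world" (4x4, takes a point from camera to world coordinates). Camera axes: x right, y up, looking along -z (the intrinsics and any distortion apply to the point x, -y, -z); pixel columns grow to the right and rows downward; lengths in m; the calibration is good to about 2 mm. A picture is of the moment at which its call begins. camera_info takes no time and is no camera call.
- job_done(): hands the job in; it is judged then, once.
The state is a dict: "time": time; "q": joint angles; "qd": joint speeds; "joint_efforts": joint torques, N m; "ee_pos": TCP position; "tcp_rot": TCP orientation; "wrist_force": force on the tool from outside, world axes, zero at the start; "torque": the same for the moment, N m; "opening": finger opening in m; "grasp_force": force on a finger pad.
Only numpy, scipy, OpenCV 4.12 (cv2) and the standard library are available. Lean on these libraries where they do the work, as an engineer would, in place of code of your own. Each camera call takes 0.05 s, during which the arm holds its last target. There are 200 camera calls.

## Working session

There is one attempt and no reset: what is moved stays moved. The work goes in short steps, Python scripts to look and compute and a tool call to move; the robot and the scene stay as the last step left them, time stands still between calls to the robot, and variables do not carry over. Pictures are saved under pics/ and viewed, at most 14 in all, crops included, and the job is handed in when it is done.

Besides the shell and the picture viewer there is one more tool, called after "Emit:" in YAML: its name, and indented under it one key for each argument. servo_tool: Moves the arm, as the interface text tells. Its arguments: {"type":"object","properties":{"rows":{"type":"array"},"squeeze":{"type":"number"}},"required":["rows"]}

```bash
mkdir -p pics; ls
python3 - <<'E'
from workcell import *
import cv2
print(get_obs())
for n in ("scene","top"):
    p,d=camera(n); i=camera_info(n); print(n,i, (d>0).mean())
    cv2.imwrite(f"pics/{n}0.png",cv2.cvtColor(p,cv2.COLOR_RGB2BGR))
E
```

```text
pics
{'time': 0.0, 'q': array([-6.35398558e+01,  5.00935771e+00,  1.00345006e+01,  9.50987680e+01,
        1.33585241e-03,  9.00013506e+01]), 'qd': array([ 0.08361166, -0.0018853 ,  0.03702133,  0.08222802, -0.02537575,
       -0.03751609]), 'joint_efforts': array([-4.16048329e-05, -5.20384669e+01,  4.64803791e+01,  1.63753977e-02,
       -8.20728906e-05, -4.88488482e-06]), 'ee_pos': array([ 0.24496377, -0.49216271,  0.21590021]), 'tcp_rot': array([-1.79926375e+02, -1.33411584e-03,  2.64587920e+01]), 'wrist_force': array([-0.5003684 ,  0.50279147,  0.00112957]), 'torque': array([ 0.01378725, -0.02056075, -0.03933748]), 'grasp_force': 0.0, 'opening': 0.08535387328058601}
scene {'fx': 394.7121098183155, 'fy': 394.7121098183155, 'cx': 282.46893471186524, 'cy': 212.57385769286208, 'cam_to_world': array([[-0.54004316, -0.70758866,  0.45571008,  1.02576685],
       [ 0.84163457, -0.45541429,  0.29025691,  0.25714787],
       [ 0.00215438,  0.54029262,  0.84147445,  1.0679538 ],
       [ 0.        ,  0.        ,  0.        ,  1.        ]])} 0.9959863945578231
top {'fx': 505.62611246799133, 'fy': 505.62611246799133, 'cx': 283.15360794780366, 'cy': 211.9621106885044, 'cam_to_world': array([[ 0.01095947,  0.9965336 , -0.08246621,  0.36573581],
       [-0.99986389,  0.01193847,  0.01138786, -0.09284266],
       [ 0.01233291,  0.08233018,  0.9965288 ,  1.54118415],
       [ 0.        ,  0.        ,  0.        ,  1.        ]])} 0.9960204081632653
```

View pics/scene0.png

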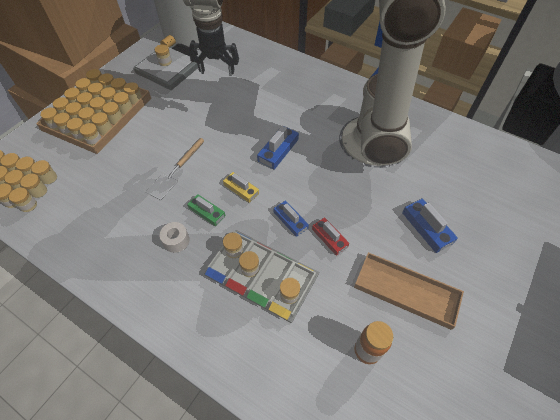

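View pics/top0.png

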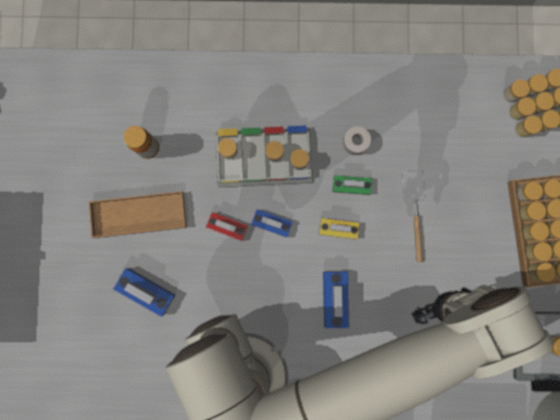

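The scene picture shows the same layout as the top one: a rack with 3 jars, 4 small blocks, and two oversize blue blocks as decoys. In the top picture:
- **Rack:** columns 218-312, rows 128-185. The bays from left to right are yellow, green, red and blue.
- **Jars:** about (228,148), (275,150) and (299,158), in the yellow, red and blue bays.
- **Blocks:** red (227,226), blue (272,222), yellow (340,228), green (352,185).
- **Carton:** (138,215).

```bash
cat > h.py <<'E'
from workcell import *
import numpy as np, cv2
def cloud(n):
    p,d=camera(n); i=camera_info(n); v,u=np.mgrid[:420,:560]
    c=np.stack([(u-i["cx"])/i["fx"]*d,-(v-i["cy"])/i["fy"]*d,-d,np.ones_like(d)],-1)
    w=(c@np.array(i["cam_to_world"]).T)[...,:3]; w[d==0]=np.nan
    return p,w
HUE=dict(red=(172,6),yellow=(18,33),green=(45,85),blue=(100,125))
def hmask(p,col):
    h=cv2.cvtColor(p,cv2.COLOR_RGB2HSV); a,b=HUE[col]; H=h[...,0]
    m=((H>=a)&(H<=b)) if a<b else ((H>=a)|(H<=b))
    return m&(h[...,1]>110)&(h[...,2]>50)
def rect(P):
    (c,s,a)=cv2.minAreaRect(P[:,:2].astype(np.float32))
    if s[0]<s[1]: s=s[::-1]; a+=90
    return np.round([*c,*s],4),round((a+90)%180-90,1)
def blobs(p,w,col,zlo,zhi,amin=25):
    m=hmask(p,col)&(w[...,2]>zlo)&(w[...,2]<zhi)
    n,l,st,ce=cv2.connectedComponentsWithStats(m.astype(np.uint8))
    return [(w[l==k]) for k in range(1,n) if st[k,4]>=amin]
E
python3 - <<'E'
from h import *
for n in("top","scene"):
    p,w=cloud(n); print("==",n)
    T=(np.nan_to_num(w[...,0])>.15)&(w[...,0]<.75)&(abs(w[...,1])<.45)
    w=np.where(T[...,None],w,np.nan)
    for c in HUE:
        for P in blobs(p,w,c,-.01,.09):
            print(c,len(P),*rect(P),"z",np.round(np.percentile(P[:,2],[5,50,95]),3))
    # ribs/anything 45-66mm, jars 66-90
    for lo,hi,t in((.045,.064,"rib"),(.068,.09,"lid")):
        m=((w[...,2]>lo)&(w[...,2]<hi)).astype(np.uint8)
        k,l,st,ce=cv2.connectedComponentsWithStats(m)
        for j in range(1,k):
            if st[j,4]>15:
                P=w[l==j]; print(t,st[j,4],ce[j].astype(int),*rect(P),"z",np.round(np.median(P[:,2]),4))
    m=(w[...,2]<.006)&(w[...,2]>-.01); print("table",np.nanmedian(w[m][:,2]))
E
```

```text
== top
red 114 [ 0.7398 -0.0778  0.0579  0.021 ] -87.4 z [0.029 0.035 0.041]
red 169 [0.4614 0.0544 0.1126 0.0184] 68.3 z [0.022 0.027 0.032]
red 180 [0.4343 0.0645 0.1133 0.0191] 70.1 z [0.022 0.027 0.032]
yellow 127 [0.7319 0.0624 0.0602 0.0228] -87.1 z [0.027 0.035 0.041]
yellow 233 [0.6754 0.0572 0.0496 0.0473] -0.6 z [0.074 0.079 0.084]
yellow 226 [ 0.6694 -0.0807  0.0496  0.0471] 0.6 z [0.075 0.079 0.084]
yellow 235 [ 0.6457 -0.1543  0.049   0.0474] 1.4 z [0.073 0.08  0.085]
yellow 174 [ 0.4594 -0.28    0.1125  0.0204] 86.0 z [0.022 0.027 0.033]
yellow 207 [ 0.4319 -0.2774  0.113   0.0225] 83.2 z [0.021 0.027 0.032]
green 79 [ 0.7347 -0.0086  0.0516  0.0161] 89.7 z [0.028 0.035 0.043]
green 83 [ 0.5936 -0.319   0.1063  0.0126] 87.6 z [0.021 0.028 0.033]
green 168 [ 0.562  -0.3171  0.1095  0.0158] 87.6 z [0.022 0.028 0.033]
blue 83 [ 0.7426 -0.1491  0.0546  0.0152] -88.4 z [0.031 0.036 0.042]
blue 147 [ 0.4732 -0.0805  0.1112  0.016 ] 71.3 z [0.022 0.027 0.032]
blue 181 [ 0.4448 -0.0716  0.111   0.0185] 71.1 z [0.021 0.027 0.033]
blue 782 [0.2503 0.2981 0.165  0.0707] 60.9 z [0.
[... 2399 characters left out ...]
3284  0.0788  0.0769] 27.9 z 0.0501
rib 55 [233 250] [ 0.6581 -0.1452  0.0523  0.0242] -49.7 z 0.0535
rib 50 [250 269] [ 0.6828 -0.0704  0.0507  0.0211] -49.6 z 0.0522
rib 48 [289 297] [0.6927 0.0653 0.0494 0.0203] -65.8 z 0.052
rib 64 [364 354] [0.7129 0.3031 0.0666 0.0234] 78.1 z 0.0546
lid 170 [277 135] [ 0.2343 -0.2668  0.0869  0.0253] -0.0 z 0.082
lid 264 [434 215] [0.2518 0.3004 0.0855 0.0254] 61.7 z 0.0821
lid 276 [232 241] [ 0.6481 -0.1536  0.0546  0.0517] 36.7 z 0.0781
lid 300 [248 260] [ 0.6712 -0.0803  0.054   0.0526] 60.1 z 0.0779
lid 329 [289 287] [0.6774 0.0585 0.0536 0.0508] 32.9 z 0.0781
lid 80 [366 351] [0.7112 0.3026 0.0683 0.0247] 76.7 z 0.0784
table 0.00034764178570578785
```

Run:
```python
import workcell; print([x for x in dir(workcell) if x[0]!='_'], getattr(workcell,'tip_extent',None))
from h import *
for n in("top","scene"):
    p,w=cloud(n); hs=cv2.cvtColor(p,cv2.COLOR_RGB2HSV)
    x,y,z=w[...,0],w[...,1],w[...,2]
    m=(x>.52)&(x<.78)&(y>-.24)&(y<.14)&(z>.022)&(z<.037)
    print(n,"rack rim",m.sum(),*rect(w[m]))
    m=m&(z>.026)&(z<.034)&(hs[...,1]<60); print(" white",m.sum(),*rect(w[m]))
    m=(x>.36)&(x<.6)&(y>.12)&(y<.56)&(z>.018)&(z<.04); print("carton rim",m.sum(),*rect(w[m]),np.percentile(w[m][:,2],[10,50,90]))
    m=(x>.6)&(x<.8)&(y>.2)&(y<.4)&(z>.12)&(z<.18); print("bottle",*rect(w[m]),w[m][:,2].max())
    L=[]
    for c in("yellow","green","red","blue"):
        for P in blobs(p,w,c,.024,.045):
            if P[:,0].mean()>.72 and P[:,0].mean()<.76: L.append((c,P.mean(0).round(4)))
    print(L)
    cv2.imwrite(f"pics/rack_{n}.png",cv2.resize(cv2.cvtColor(p,cv2.COLOR_RGB2BGR)[115:245,80:380] if n=="top" else cv2.cvtColor(p,cv2.COLOR_RGB2BGR)[220:340,180:480],None,fx=2.6,fy=2.6,interpolation=2))
```

```text
['PlanningError', 'camera', 'camera_info', 'get_obs', 'job_done', 'tip_extent'] 0.022
top rack rim 1290 [ 0.6704 -0.048   0.2808  0.1645] -86.3
 white 559 [ 0.6702 -0.0483  0.2804  0.1641] -86.5
carton rim 480 [0.4849 0.2977 0.3429 0.1127] -83.2 [0.02080646 0.0277876  0.03241952]
bottle [0.6875 0.3044 0.0668 0.0657] 13.7 0.1606956118275249
[('yellow', array([0.7311, 0.0607, 0.0349])), ('green', array([ 0.7355, -0.0076,  0.0348])), ('red', array([ 0.7394, -0.0782,  0.0351])), ('blue', array([ 0.7437, -0.1487,  0.0347]))]
scene rack rim 1556 [ 0.6683 -0.0478  0.2814  0.1646] -86.5
 white 699 [ 0.6616 -0.0482  0.281   0.1486] -86.2
carton rim 742 [0.4836 0.2978 0.3446 0.1151] -83.7 [0.02034741 0.02622844 0.02997327]
bottle [0.6906 0.3078 0.067  0.0657] 73.1 0.15462611866412912
[('yellow', array([0.7322, 0.0619, 0.0328])), ('red', array([ 0.7407, -0.0768,  0.0331])), ('blue', array([ 0.745 , -0.1484,  0.0331]))]
```

View pics/rack_top.png

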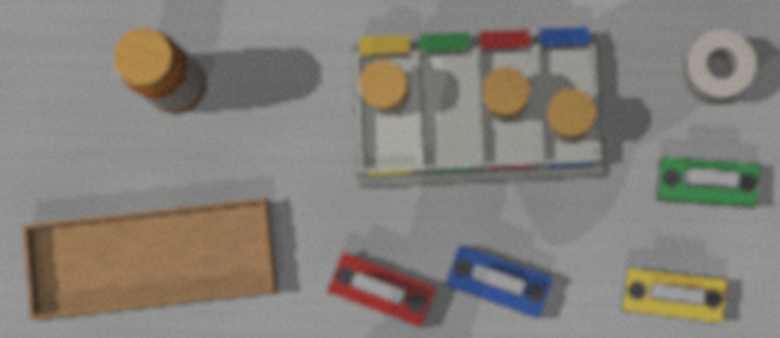

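The crop shows the rack order as yellow, green, red and blue. The jars are at crop pixels (384,84), (506,92) and (571,112). The carton is at (150,260) and is empty.

Run:
```python
from h import *
for n in("top","scene"):
    p,w=cloud(n); hs=cv2.cvtColor(p,cv2.COLOR_RGB2HSV)
    x,y,z=w[...,0],w[...,1],w[...,2]
    m=(x>.36)&(x<.6)&(y>.14)&(y<.56)&(z>.016)&(z<.04); print(n,"carton rim",m.sum(),*rect(w[m]))
    t=np.radians(3.55); u=x*np.cos(t)+y*np.sin(t); v=-x*np.sin(t)+y*np.cos(t)
    m=(x>.5)&(x<.78)&(y>-.24)&(y<.14)&(z>.023)&(z<.035)
    print("u",np.percentile(u[m],[.5,1,2,98,99,99.5]).round(4),"v",np.percentile(v[m],[.5,1,2,98,99,99.5]).round(4))
    b=m&(u>.61)&(u<.66); h,e=np.histogram(v[b],np.arange(-.24,.11,.003)); print([(round(e[i],3),h[i]) for i in range(len(h)) if h[i]>3])
    b=(x>.5)&(x<.78)&(y>-.24)&(y<.14)&(z>.003)&(z<.016); print("base+floor u",np.percentile(u[b],[.5,1,2,98,99]).round(4))
    h,e=np.histogram(u[m&(v>-.08)&(v<-.02)],np.arange(.56,.77,.003)); print([(round(e[i],3),h[i]) for i in range(len(h)) if h[i]>3])
```

```text
top carton rim 504 [0.481  0.3284 0.2832 0.1113] -82.9
u [0.5842 0.5843 0.5847 0.7469 0.7476 0.7481] v [-0.2294 -0.2288 -0.2279  0.0489  0.0494  0.0498]
[(np.float64(-0.231), np.int64(9)), (np.float64(-0.228), np.int64(12)), (np.float64(-0.165), np.int64(11)), (np.float64(-0.162), np.int64(16)), (np.float64(-0.159), np.int64(15)), (np.float64(-0.096), np.int64(6)), (np.float64(-0.093), np.int64(12)), (np.float64(-0.09), np.int64(14)), (np.float64(-0.087), np.int64(6)), (np.float64(-0.024), np.int64(17)), (np.float64(-0.021), np.int64(11)), (np.float64(-0.018), np.int64(9)), (np.float64(0.045), np.int64(15)), (np.float64(0.048), np.int64(10))]
base+floor u [0.4934 0.4959 0.5015 0.7707 0.7764]
[(np.float64(0.584), np.int64(19)), (np.float64(0.587), np.int64(19)), (np.float64(0.59), np.int64(11)), (np.float64(0.701), np.int64(4)), (np.float64(0.722), np.int64(15)), (np.float64(0.725), np.int64(11)), (np.float64(0.728), np.int64(5)), (np.float64(0.731), np.int64(8)), (np.float64(0.734), np.int64(9)), (np.float64(0.737), np.int64(9)), (np.float64(0.74), np.int64(15)), (np.float64(0.743), 
[... 566 characters left out ...]
4(-0.024), np.int64(9)), (np.float64(-0.021), np.int64(17)), (np.float64(-0.018), np.int64(12)), (np.float64(-0.015), np.int64(6)), (np.float64(0.045), np.int64(4)), (np.float64(0.048), np.int64(20)), (np.float64(0.051), np.int64(5))]
base+floor u [0.4972 0.5008 0.5115 0.7635 0.7712]
[(np.float64(0.581), np.int64(7)), (np.float64(0.584), np.int64(11)), (np.float64(0.587), np.int64(25)), (np.float64(0.59), np.int64(12)), (np.float64(0.722), np.int64(7)), (np.float64(0.725), np.int64(9)), (np.float64(0.728), np.int64(15)), (np.float64(0.731), np.int64(21)), (np.float64(0.734), np.int64(18)), (np.float64(0.737), np.int64(25)), (np.float64(0.74), np.int64(25)), (np.float64(0.743), np.int64(17))]
```

Emit:
servo_tool:
  rows:
    - {"offset":[0.5,-0.15,0],"yaw":-0.12,"claw":0}
    - {"offset":[1,-0.3,0],"yaw":-0.24,"claw":0}
    - {"offset":[1,-0.3,0],"yaw":-0.353,"claw":0}
    - {"offset":[1,-0.3,0],"yaw":-0.353,"claw":0}
    - {"offset":[1,-0.3,0],"yaw":-0.353,"claw":0}
    - {"offset":[1,-0.3,0],"yaw":-0.353,"claw":0}
    - {"offset":[1,-0.3,0],"yaw":-0.353,"claw":0}
  squeeze: 40

```text
time: 1.27
ee_pos: [0.3212, -0.421, 0.2166]
tcp_rot: [180.0, -0.0, 89.9]
wrist_force: [-0.0, 0.2, 0.4]
opening: 0.0855
grasp_force: 0.0
```

Emit:
servo_tool:
  rows:
    - {"offset":[0.33,0.41,0],"yaw":0,"claw":0}
    - {"offset":[0.67,0.82,0],"yaw":0,"claw":0}
    - {"offset":[0.67,0.82,0],"yaw":0,"claw":0}

```text
time: 1.65
ee_pos: [0.4052, -0.352, 0.2164]
tcp_rot: [180.0, -0.0, 90.0]
wrist_force: [-0.3, -0.3, -0.4]
opening: 0.0855
grasp_force: 0.0
```

Emit:
servo_tool:
  rows:
    - {"offset":[0.33,0.41,0],"yaw":0,"claw":0}
    - {"offset":[0.67,0.82,0],"yaw":0,"claw":0}
    - {"offset":[0.67,0.82,0],"yaw":0,"claw":0}

```text
time: 2.02
ee_pos: [0.4867, -0.2855, 0.2161]
tcp_rot: [-180.0, -0.0, 90.0]
wrist_force: [-1.1, -0.7, -0.3]
opening: 0.0855
grasp_force: 0.0
```

Emit:
servo_tool:
  rows:
    - {"offset":[0.33,0.41,0],"yaw":0,"claw":0}
    - {"offset":[0.67,0.82,0],"yaw":0,"claw":0}
    - {"offset":[0.67,0.82,0],"yaw":0,"claw":0}

```text
time: 2.4
ee_pos: [0.5683, -0.219, 0.2157]
tcp_rot: [-179.9, -0.0, 90.0]
wrist_force: [-0.9, 0.3, -0.2]
opening: 0.0857
grasp_force: 0.0
```

Emit:
servo_tool:
  rows:
    - {"offset":[0.33,0.41,0],"yaw":0,"claw":0}
    - {"offset":[0.65,0.81,0],"yaw":0,"claw":0}
    - {"offset":[0.65,0.81,0],"yaw":0,"claw":0}
    - {"offset":[0.65,0.81,0],"yaw":0,"claw":0}

```text
time: 2.9
ee_pos: [0.6474, -0.1564, 0.2166]
tcp_rot: [-180.0, 0.0, 89.9]
wrist_force: [-0.6, -0.4, 0.4]
opening: 0.0858
grasp_force: 0.0
```

Emit:
servo_tool:
  rows:
    - {"offset":[0.01,0,0.4],"yaw":0,"claw":0}
    - {"offset":[0.01,0,0.75],"yaw":0,"claw":0}
    - {"offset":[0.01,0,0.75],"yaw":0,"claw":0}

```text
time: 3.28
ee_pos: [0.6457, -0.1553, 0.1395]
tcp_rot: [-179.8, -0.0, 89.9]
wrist_force: [-0.6, -0.7, 0.4]
opening: 0.0854
grasp_force: 0.0
```

Emit:
servo_tool:
  rows:
    - {"offset":[0,0,0.25],"yaw":0,"claw":0}
    - {"offset":[0,0,0.5],"yaw":0,"claw":0}
    - {"offset":[0,0,0.69],"yaw":0,"claw":0}
    - {"offset":[0,0,0.69],"yaw":0,"claw":0}
    - {"offset":[0,0,0.69],"yaw":0,"claw":0.8}
    - {"offset":[0,0,0.69],"yaw":0,"claw":0.8}
    - {"offset":[0,0,0.69],"yaw":0,"claw":0.8}
    - {"offset":[0,0,0.69],"yaw":0,"claw":0.8}

```text
time: 4.28
ee_pos: [0.6483, -0.154, 0.0729]
tcp_rot: [180.0, 0.0, 90.0]
wrist_force: [0.2, 0.3, -0.3]
opening: 0.017
grasp_force: 0.0
```

Run:
```python
from h import *
p,w=cloud("scene"); o=get_obs(); print(o["opening"],o["grasp_force"],o["ee_pos"],o["wrist_force"])
cv2.imwrite("pics/s1.png",cv2.resize(cv2.cvtColor(p,cv2.COLOR_RGB2BGR)[180:340,160:360],None,fx=3.5,fy=3.5,interpolation=2))
```

```text
0.017337692156458747 0.0 [ 0.64830208 -0.15394403  0.07274808] [0.73669568 0.98909103 0.01181858]
```

View pics/s1.png

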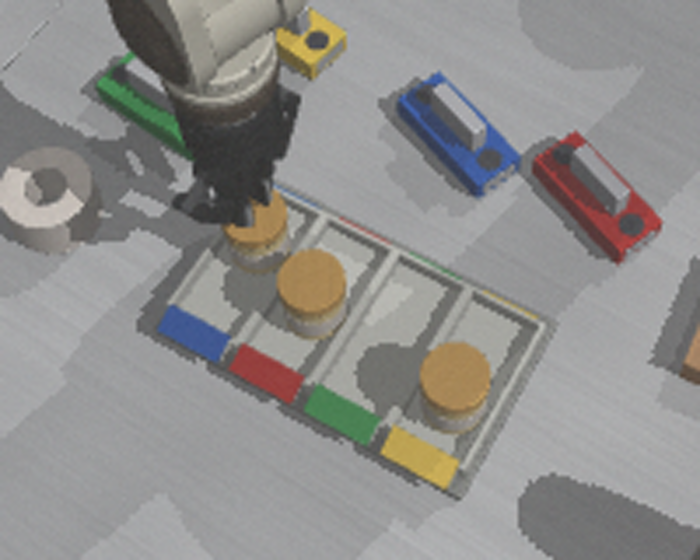

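Run:
```python
from h import *
p,w=cloud("scene"); i=camera_info("scene"); M=np.linalg.inv(np.array(i["cam_to_world"]))
def pr(P):
    c=M@np.array([*P,1]); return i["cx"]+i["fx"]*c[0]/-c[2], i["cy"]-i["fy"]*c[1]/-c[2]
for P in((.648,-.154,.073),(.648,-.154,.05),(.648,-.154,.078)): 
    u,v=pr(P); print(P,(u-160)*3.5,(v-180)*3.5)
for n in("scene","top"):
    p,w=cloud(n); z=w[...,2]
    for P in blobs(p,w,"yellow",.06,.1,15):
        if .55<P[:,0].mean()<.75: print(n,P.mean(0),rect(P),len(P))
x,y=w[...,0],w[...,1]
p,w=cloud("scene");x,y,z=w[...,0],w[...,1],w[...,2]; m=(abs(x-.648)<.08)&(abs(y+.154)<.08)&(z>.06)&(z<.2)&(p.max(-1)<70)
for lo in np.arange(.06,.2,.02):
    k=m&(z>lo)&(z<lo+.02)
    if k.sum(): print(round(lo,2),k.sum(),w[k].min(0).round(3),w[k].max(0).round(3))
```

```text
(0.648, -0.154, 0.073) 252.18556504668527 215.62065115867694
(0.648, -0.154, 0.05) 255.10058418977138 228.86096189564296
(0.648, -0.154, 0.078) 251.53858766170026 212.6820146707111
scene [ 0.64983652 -0.14173736  0.07743946] (array([ 0.6494, -0.1437,  0.0485,  0.0303]), -10.5) 116
scene [ 0.67151684 -0.07834796  0.07796621] (array([ 0.6716, -0.0799,  0.0527,  0.0496]), 79.7) 234
scene [0.67690562 0.05908319 0.07796661] (array([0.6769, 0.0593, 0.0516, 0.0503]), -2.4) 257
top [0.67442914 0.05746966 0.0791722 ] (array([0.6752, 0.0571, 0.0484, 0.0473]), 1.9) 228
top [ 0.67071074 -0.06837806  0.07940004] (array([ 0.6708, -0.0673,  0.0455,  0.0212]), -7.5) 97
top [ 0.56343524 -0.87145625  0.07059233] (array([ 0.5633, -0.8719,  0.1108,  0.0525]), -84.8) 522
0.08 10 [ 0.639 -0.161  0.088] [ 0.667 -0.143  0.099]
0.1 25 [ 0.639 -0.157  0.1  ] [ 0.671 -0.144  0.118]
0.12 43 [ 0.631 -0.162  0.121] [ 0.687 -0.14   0.14 ]
0.14 88 [ 0.598 -0.161  0.14 ] [ 0.698 -0.136  0.16 ]
0.16 72 [ 0.591 -0.16   0.16 ] [ 0.712 -0.135  0.18 ]
0.18 88 [ 0.59  -0.165  0.18 ] [ 0.713 -0.133  0.2  ]
```

Emit:
servo_tool:
  rows:
    - {"offset":[0,0,-0.4],"yaw":0,"claw":0.8}
    - {"offset":[0,0,-0.8],"yaw":0,"claw":0.8}
    - {"offset":[0,0,-0.8],"yaw":0,"claw":0.8}
    - {"offset":[0,0,-0.8],"yaw":0,"claw":0.8}

```text
time: 5.03
ee_pos: [0.6482, -0.154, 0.1521]
tcp_rot: [-180.0, -0.0, 90.0]
wrist_force: [0.6, 0.8, -0.4]
opening: 0.0171
grasp_force: 0.0
```

Run:
```python
from h import *
o=get_obs(); print(o["ee_pos"],o["opening"],o["q"])
X,Y,Z=o["ee_pos"]
p,w=cloud("scene");x,y,z=w[...,0],w[...,1],w[...,2]; m=(abs(x-X)<.08)&(abs(y-Y)<.07)&(z>.09)&(z<.3)
for lo in np.arange(.09,.3,.01):
    k=m&(z>lo)&(z<lo+.01)
    if k.sum(): print(round(lo-Z,3),k.sum(),np.round(w[k].min(0)-o["ee_pos"],3)[:2],np.round(w[k].max(0)-o["ee_pos"],3)[:2],p[k].mean(0).astype(int))
cv2.imwrite("pics/s2.png",cv2.resize(cv2.cvtColor(p,cv2.COLOR_RGB2BGR)[140:290,160:330],None,fx=4,fy=4,interpolation=2))
```

```text
[ 0.64817848 -0.15397928  0.15205021] 0.017057677883700478 [-1.33632581e+01  2.06399810e+01  2.13929677e+01  9.07719458e+01
 -1.03989985e-04  7.66380810e+01]
0.008 3 [-0.009 -0.007] [-0.008  0.006] [65 65 64]
0.018 26 [-0.013 -0.006] [0.023 0.012] [77 77 77]
0.028 24 [-0.02  -0.005] [0.024 0.012] [74 75 75]
0.038 25 [-0.021 -0.   ] [0.023 0.012] [73 73 73]
0.048 19 [-0.021 -0.003] [0.022 0.012] [71 71 71]
0.058 50 [-0.041 -0.012] [0.041 0.014] [59 60 59]
0.068 62 [-0.046 -0.011] [0.047 0.014] [58 58 58]
0.078 52 [-0.046 -0.003] [0.051 0.019] [57 58 58]
0.088 54 [-0.06   0.008] [0.057 0.018] [59 59 58]
0.098 67 [-0.063 -0.008] [0.065 0.019] [65 66 65]
0.108 116 [-0.063 -0.012] [0.065 0.02 ] [68 69 68]
0.118 53 [ 0.015 -0.007] [0.048 0.021] [63 64 65]
0.128 28 [ 0.026 -0.008] [0.041 0.013] [57 58 58]
0.138 20 [-0.002 -0.02 ] [0.038 0.037] [60 61 61]
```

View pics/s2.png

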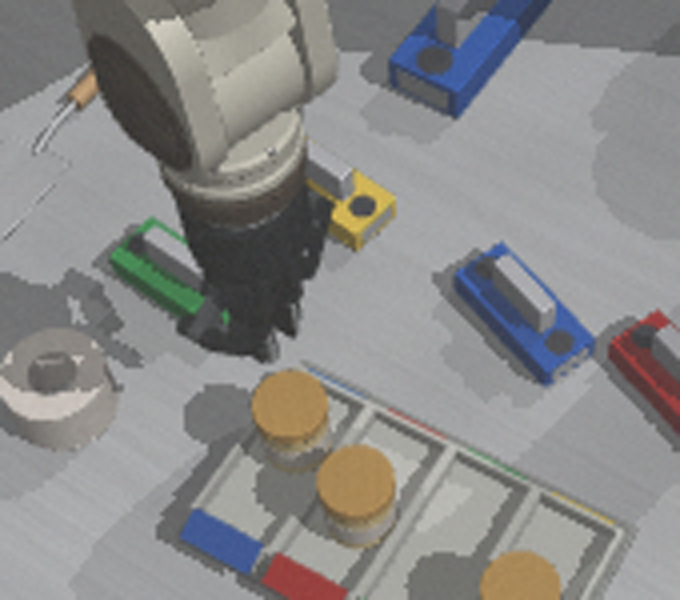

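The fingertips show at crop (270,360), about 7 mm above the reported TCP, though tip_extent says they should be 22 mm below it. The real tool sits about 30 mm higher than reported, so I'll lower the grasp to match and check the result.

Emit:
servo_tool:
  rows:
    - {"offset":[0,0,0],"yaw":0,"claw":0}
    - {"offset":[0,0,0],"yaw":0,"claw":0}
    - {"offset":[0,0,0],"yaw":0,"claw":0}
    - {"offset":[0,0,0.4],"yaw":0,"claw":0}
    - {"offset":[0,0,0.7],"yaw":0,"claw":0}
    - {"offset":[0,0,0.8],"yaw":0,"claw":0}
    - {"offset":[0,0,0.9],"yaw":0,"claw":0}
    - {"offset":[0,0,0.9],"yaw":0,"claw":0}

```text
time: 6.08
ee_pos: [0.6483, -0.154, 0.0628]
tcp_rot: [180.0, 0.0, 90.0]
wrist_force: [0.5, 0.2, 0.8]
opening: 0.0854
grasp_force: 0.0
```

Emit:
servo_tool:
  rows:
    - {"offset":[0,0,0.08],"yaw":0,"claw":0}
    - {"offset":[0,0,0.16],"yaw":0,"claw":0}
    - {"offset":[0,0,0.16],"yaw":0,"claw":0.8}
    - {"offset":[0,0,0.16],"yaw":0,"claw":0.8}
    - {"offset":[0,0,0.16],"yaw":0,"claw":0.8}
    - {"offset":[0,0,0.16],"yaw":0,"claw":0.8}

```text
time: 6.82
ee_pos: [0.6484, -0.154, 0.047]
tcp_rot: [180.0, 0.0, 90.0]
wrist_force: [-0.1, 0.3, 1.5]
opening: 0.0532
grasp_force: 42.5
```

Emit:
servo_tool:
  rows:
    - {"offset":[0,0,-0.25],"yaw":0,"claw":0.8}
    - {"offset":[0,0,-0.6],"yaw":0,"claw":0.8}
    - {"offset":[0,0,-1],"yaw":0,"claw":0.8}
    - {"offset":[0,0,-1],"yaw":0,"claw":0.8}

```text
time: 7.32
ee_pos: [0.6496, -0.1543, 0.1501]
tcp_rot: [179.7, 0.1, 90.0]
wrist_force: [0.7, -0.6, -2.2]
opening: 0.0532
grasp_force: 42.9
```

Emit:
servo_tool:
  rows:
    - {"offset":[0.3,-0.1,0],"yaw":0,"claw":0.8}
    - {"offset":[0.65,-0.25,0],"yaw":0,"claw":0.8}
    - {"offset":[1,-0.4,0],"yaw":0,"claw":0.8}
    - {"offset":[1,-0.4,0],"yaw":0,"claw":0.8}

```text
time: 7.82
ee_pos: [0.6071, -0.0519, 0.1455]
tcp_rot: [-179.9, -0.0, 90.1]
wrist_force: [0.7, -0.0, -2.8]
opening: 0.0534
grasp_force: 42.9
```

Emit:
servo_tool:
  rows:
    - {"offset":[0.3,-0.1,0],"yaw":0,"claw":0.8}
    - {"offset":[0.65,-0.25,0],"yaw":0,"claw":0.8}
    - {"offset":[1,-0.4,0],"yaw":0,"claw":0.8}
    - {"offset":[1,-0.4,0],"yaw":0,"claw":0.8}

```text
time: 8.32
ee_pos: [0.5675, 0.0474, 0.1457]
tcp_rot: [-179.9, -0.0, 90.1]
wrist_force: [-0.3, -0.3, -2.6]
opening: 0.0533
grasp_force: 43.0
```

Emit:
servo_tool:
  rows:
    - {"offset":[0.3,-0.1,0],"yaw":0,"claw":0.8}
    - {"offset":[0.65,-0.25,0],"yaw":0,"claw":0.8}
    - {"offset":[1,-0.4,0],"yaw":0,"claw":0.8}
    - {"offset":[1,-0.4,0],"yaw":0,"claw":0.8}

```text
time: 8.82
ee_pos: [0.5279, 0.1469, 0.1458]
tcp_rot: [-180.0, 0.0, 90.1]
wrist_force: [0.2, -0.4, -1.9]
opening: 0.0537
grasp_force: 43.0
```

Emit:
servo_tool:
  rows:
    - {"offset":[0.3,-0.1,0],"yaw":0,"claw":0.8}
    - {"offset":[0.65,-0.25,0],"yaw":0,"claw":0.8}
    - {"offset":[1,-0.38,0],"yaw":0,"claw":0.8}
    - {"offset":[1,-0.38,0],"yaw":0,"claw":0.8}
    - {"offset":[1,-0.38,0],"yaw":0,"claw":0.8}

```text
time: 9.45
ee_pos: [0.4909, 0.245, 0.1461]
tcp_rot: [-180.0, 0.0, 90.0]
wrist_force: [0.8, -0.2, -1.7]
opening: 0.0534
grasp_force: 43.0
```

Run:
```python
from h import *
o=get_obs(); print(o["ee_pos"],o["opening"],o["grasp_force"])
for n in("top","scene"):
    p,w=cloud(n)
    for P in blobs(p,w,"yellow",.06,.22,15):
        if .3<P[:,0].mean()<.75 and P[:,1].mean()>-.4: print(n,P.mean(0).round(4),rect(P),P[:,2].min(),len(P))
cv2.imwrite("pics/s3.png",cv2.cvtColor(p,cv2.COLOR_RGB2BGR))
```

```text
[0.49086517 0.24500884 0.14608091] 0.05343205078481655 43.017523884773254
top [0.6859 0.3063 0.151 ] (array([0.6865, 0.3068, 0.0611, 0.0582]), 81.4) 0.12634847549067096 371
top [0.6749 0.0575 0.079 ] (array([0.6756, 0.0572, 0.0498, 0.0471]), 1.2) 0.06336592241288441 237
top [ 0.6689 -0.0804  0.0789] (array([ 0.6691, -0.0807,  0.0479,  0.047 ]), 0.6) 0.06922138558128599 227
top [0.4887 0.2282 0.178 ] (array([0.4903, 0.2278, 0.0535, 0.0232]), -5.8) 0.16785876195467075 119
scene [0.4969 0.2233 0.1773] (array([0.4958, 0.2228, 0.032 , 0.0106]), 15.9) 0.17371548448109908 32
scene [0.4979 0.2641 0.1764] (array([0.4975, 0.2646, 0.0401, 0.0101]), -9.2) 0.16755870167735887 46
scene [ 0.6716 -0.0783  0.078 ] (array([ 0.6708, -0.0794,  0.0513,  0.0511]), 82.3) 0.06969927821040178 244
scene [0.6778 0.0594 0.0781] (array([0.6769, 0.0587, 0.0516, 0.0509]), 50.5) 0.06842621856389441 281
scene [0.6886 0.3094 0.1501] (array([0.6889, 0.3095, 0.0597, 0.0583]), 25.6) 0.14301132371528769 492
```

View pics/s3.png

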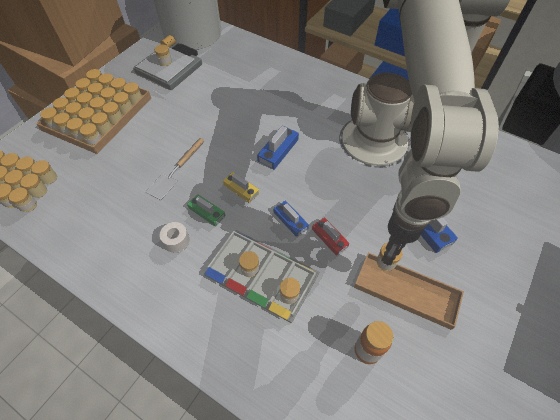

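The scene picture shows the jar held over the near end of the carton at (392,252), with two jars left in the rack. I'll lower it now.

Emit:
servo_tool:
  rows:
    - {"offset":[0,0,0.4],"yaw":0,"claw":0.8}
    - {"offset":[0,0,0.75],"yaw":0,"claw":0.8}
    - {"offset":[0,0,0.9],"yaw":0,"claw":0.8}
    - {"offset":[0,0,1],"yaw":0,"claw":0.8}
    - {"offset":[0,0,1],"yaw":0,"claw":0.8}

```text
time: 10.18
ee_pos: [0.4905, 0.2459, 0.0469]
tcp_rot: [180.0, -0.0, 90.0]
wrist_force: [0.3, 0.2, -2.1]
opening: 0.0535
grasp_force: 43.0
```

Emit:
servo_tool:
  rows:
    - {"offset":[0,0,0.04],"yaw":0,"claw":0.8}
    - {"offset":[0,0,0.08],"yaw":0,"claw":0.8}
    - {"offset":[0,0,0.08],"yaw":0,"claw":0.8}

```text
time: 10.55
ee_pos: [0.4901, 0.246, 0.0385]
tcp_rot: [-180.0, 0.0, 90.0]
wrist_force: [0.6, -0.3, -1.6]
opening: 0.0535
grasp_force: 43.0
```

Emit:
servo_tool:
  rows:
    - {"offset":[0,0,0],"yaw":0,"claw":0}
    - {"offset":[0,0,0],"yaw":0,"claw":0}
    - {"offset":[0,0,0],"yaw":0,"claw":0}
    - {"offset":[0,0,-0.5],"yaw":0,"claw":0}
    - {"offset":[0,0,-1],"yaw":0,"claw":0}
    - {"offset":[0,0,-1],"yaw":0,"claw":0}

```text
time: 11.3
ee_pos: [0.492, 0.2469, 0.1431]
tcp_rot: [179.6, -0.2, 90.0]
wrist_force: [-0.0, 0.3, 0.1]
opening: 0.0856
grasp_force: 0.0
```

Emit:
servo_tool:
  rows:
    - {"offset":[-0.4,0.22,0],"yaw":0,"claw":0}
    - {"offset":[-0.82,0.45,0],"yaw":0,"claw":0}
    - {"offset":[-0.82,0.45,0],"yaw":0,"claw":0}

```text
time: 11.68
ee_pos: [0.5359, 0.1616, 0.1374]
tcp_rot: [-179.9, 0.0, 89.8]
wrist_force: [-0.3, 0.9, -0.1]
opening: 0.0855
grasp_force: 0.0
```

Emit:
servo_tool:
  rows:
    - {"offset":[-0.4,0.22,0],"yaw":0,"claw":0}
    - {"offset":[-0.82,0.45,0],"yaw":0,"claw":0}
    - {"offset":[-0.82,0.45,0],"yaw":0,"claw":0}

```text
time: 12.05
ee_pos: [0.5807, 0.0802, 0.1374]
tcp_rot: [-179.9, 0.0, 89.8]
wrist_force: [-0.4, 0.5, 0.1]
opening: 0.0855
grasp_force: 0.0
```

Emit:
servo_tool:
  rows:
    - {"offset":[-0.4,0.22,0],"yaw":0,"claw":0}
    - {"offset":[-0.82,0.45,0],"yaw":0,"claw":0}
    - {"offset":[-0.82,0.45,0],"yaw":0,"claw":0}

```text
time: 12.42
ee_pos: [0.6256, -0.0012, 0.1374]
tcp_rot: [-179.9, 0.0, 89.9]
wrist_force: [-0.3, 1.2, -0.7]
opening: 0.0851
grasp_force: 0.0
```

Emit:
servo_tool:
  rows:
    - {"offset":[-0.4,0.22,0],"yaw":0,"claw":0}
    - {"offset":[-0.81,0.46,0],"yaw":0,"claw":0}
    - {"offset":[-0.81,0.46,0],"yaw":0,"claw":0}
    - {"offset":[-0.81,0.46,0],"yaw":0,"claw":0}
    - {"offset":[-0.81,0.46,0],"yaw":0,"claw":0}

```text
time: 13.05
ee_pos: [0.6708, -0.0794, 0.1388]
tcp_rot: [180.0, -0.0, 90.1]
wrist_force: [0.4, -0.5, -0.8]
opening: 0.0855
grasp_force: 0.0
```

Run:
```python
from h import *
o=get_obs(); print(o["ee_pos"],o["opening"])
for n in("top","scene"):
    p,w=cloud(n)
    for P in blobs(p,w,"yellow",.055,.22,15):
        if .3<P[:,0].mean()<.75 and -.2<P[:,1].mean()<.5: print(n,P.mean(0).round(4),rect(P),len(P))
```

```text
[ 0.6708258  -0.07936412  0.13884138] 0.08552982371240307
top [0.6863 0.3064 0.1506] (array([0.6863, 0.3065, 0.0598, 0.058 ]), 71.8) 369
top [0.6747 0.0576 0.0791] (array([0.6747, 0.0572, 0.0502, 0.0472]), 0.7) 234
top [0.4909 0.2429 0.069 ] (array([0.4901, 0.2429, 0.0512, 0.0505]), -44.4) 253
scene [ 0.6715 -0.0781  0.078 ] (array([ 0.671 , -0.0792,  0.0515,  0.0501]), -79.3) 242
scene [0.4923 0.2454 0.0681] (array([0.4916, 0.2452, 0.0515, 0.0501]), 15.6) 250
scene [0.6771 0.06   0.0779] (array([0.6772, 0.0598, 0.0512, 0.0508]), -5.8) 257
scene [0.6894 0.3093 0.1501] (array([0.689 , 0.3092, 0.0608, 0.059 ]), 49.7) 505
```

Emit:
servo_tool:
  rows:
    - {"offset":[-0.01,0,0.4],"yaw":0,"claw":0}
    - {"offset":[-0.01,0,0.7],"yaw":0,"claw":0}
    - {"offset":[-0.01,0,0.92],"yaw":0,"claw":0}
    - {"offset":[-0.01,0,0.92],"yaw":0,"claw":0}
    - {"offset":[-0.01,0,0.92],"yaw":0,"claw":0.8}
    - {"offset":[-0.01,0,0.92],"yaw":0,"claw":0.8}
    - {"offset":[-0.01,0,0.92],"yaw":0,"claw":0.8}
    - {"offset":[-0.01,0,0.92],"yaw":0,"claw":0.8}

```text
time: 14.15
ee_pos: [0.672, -0.082, 0.0486]
tcp_rot: [179.8, 0.0, 90.0]
wrist_force: [-0.4, 0.7, 6.6]
opening: 0.0533
grasp_force: 42.1
```

Emit:
servo_tool:
  rows:
    - {"offset":[0,0,-0.25],"yaw":0,"claw":0.8}
    - {"offset":[0,0,-0.6],"yaw":0,"claw":0.8}
    - {"offset":[0,0,-1],"yaw":0,"claw":0.8}
    - {"offset":[0,0,-1],"yaw":0,"claw":0.8}

```text
time: 14.65
ee_pos: [0.6728, -0.0822, 0.1509]
tcp_rot: [179.6, 0.0, 90.0]
wrist_force: [0.5, -0.2, -1.9]
opening: 0.0535
grasp_force: 43.1
```

Emit:
servo_tool:
  rows:
    - {"offset":[0.3,-0.15,0],"yaw":0,"claw":0.8}
    - {"offset":[0.65,-0.3,0],"yaw":0,"claw":0.8}
    - {"offset":[1,-0.48,0],"yaw":0,"claw":0.8}
    - {"offset":[1,-0.48,0],"yaw":0,"claw":0.8}

```text
time: 15.15
ee_pos: [0.622, 0.0202, 0.1459]
tcp_rot: [-179.9, -0.0, 90.2]
wrist_force: [0.7, 0.2, -1.5]
opening: 0.0527
grasp_force: 43.2
```

Emit:
servo_tool:
  rows:
    - {"offset":[0.3,-0.15,0],"yaw":0,"claw":0.8}
    - {"offset":[0.65,-0.3,0],"yaw":0,"claw":0.8}
    - {"offset":[1,-0.48,0],"yaw":0,"claw":0.8}
    - {"offset":[1,-0.48,0],"yaw":0,"claw":0.8}

```text
time: 15.65
ee_pos: [0.5744, 0.1195, 0.146]
tcp_rot: [-180.0, -0.0, 90.1]
wrist_force: [0.3, 0.1, -1.8]
opening: 0.0533
grasp_force: 43.3
```

Emit:
servo_tool:
  rows:
    - {"offset":[0.3,-0.15,0],"yaw":0,"claw":0.8}
    - {"offset":[0.65,-0.3,0],"yaw":0,"claw":0.8}
    - {"offset":[1,-0.48,0],"yaw":0,"claw":0.8}
    - {"offset":[1,-0.48,0],"yaw":0,"claw":0.8}

```text
time: 16.15
ee_pos: [0.5268, 0.219, 0.146]
tcp_rot: [-180.0, 0.0, 90.1]
wrist_force: [0.8, -0.6, -1.9]
opening: 0.0534
grasp_force: 43.3
```

Emit:
servo_tool:
  rows:
    - {"offset":[0.3,-0.15,0],"yaw":0,"claw":0.8}
    - {"offset":[0.65,-0.3,0],"yaw":0,"claw":0.8}
    - {"offset":[1,-0.47,0],"yaw":0,"claw":0.8}
    - {"offset":[1,-0.47,0],"yaw":0,"claw":0.8}
    - {"offset":[1,-0.47,0],"yaw":0,"claw":0.8}

```text
time: 16.77
ee_pos: [0.481, 0.317, 0.1462]
tcp_rot: [-180.0, 0.0, 90.0]
wrist_force: [-0.6, -0.1, -1.0]
opening: 0.0534
grasp_force: 43.3
```

Emit:
servo_tool:
  rows:
    - {"offset":[0.08,0,0.4],"yaw":0,"claw":0.8}
    - {"offset":[0.08,0,0.75],"yaw":0,"claw":0.8}
    - {"offset":[0.08,0,0.9],"yaw":0,"claw":0.8}
    - {"offset":[0.08,0,1],"yaw":0,"claw":0.8}
    - {"offset":[0.08,0,1],"yaw":0,"claw":0.8}

```text
time: 17.4
ee_pos: [0.4806, 0.3257, 0.0469]
tcp_rot: [180.0, -0.0, 90.0]
wrist_force: [-0.2, 0.0, -2.1]
opening: 0.0532
grasp_force: 43.3
```

Emit:
servo_tool:
  rows:
    - {"offset":[0,0,0.04],"yaw":0,"claw":0.8}
    - {"offset":[0,0,0.08],"yaw":0,"claw":0.8}
    - {"offset":[0,0,0.08],"yaw":0,"claw":0.8}

```text
time: 17.77
ee_pos: [0.4803, 0.3262, 0.0387]
tcp_rot: [180.0, -0.0, 90.0]
wrist_force: [0.5, -0.3, -3.2]
opening: 0.0532
grasp_force: 43.3
```

Emit:
servo_tool:
  rows:
    - {"offset":[0,0,0],"yaw":0,"claw":0}
    - {"offset":[0,0,0],"yaw":0,"claw":0}
    - {"offset":[0,0,0],"yaw":0,"claw":0}
    - {"offset":[0,0,-0.5],"yaw":0,"claw":0}
    - {"offset":[0,0,-1],"yaw":0,"claw":0}
    - {"offset":[0,0,-1],"yaw":0,"claw":0}

```text
time: 18.52
ee_pos: [0.4819, 0.3272, 0.1433]
tcp_rot: [179.7, -0.2, 90.0]
wrist_force: [-1.0, 0.4, -0.7]
opening: 0.0853
grasp_force: 0.0
```

Emit:
servo_tool:
  rows:
    - {"offset":[-0.45,0.33,0],"yaw":0,"claw":0}
    - {"offset":[-0.89,0.65,0],"yaw":0,"claw":0}
    - {"offset":[-0.89,0.65,0],"yaw":0,"claw":0}

```text
time: 18.9
ee_pos: [0.5466, 0.2342, 0.1375]
tcp_rot: [-180.0, 0.1, 89.8]
wrist_force: [-0.7, -0.1, 0.0]
opening: 0.0856
grasp_force: 0.0
```

Emit:
servo_tool:
  rows:
    - {"offset":[-0.45,0.33,0],"yaw":0,"claw":0}
    - {"offset":[-0.89,0.65,0],"yaw":0,"claw":0}
    - {"offset":[-0.89,0.65,0],"yaw":0,"claw":0}

```text
time: 19.27
ee_pos: [0.6112, 0.1459, 0.1374]
tcp_rot: [-179.9, 0.0, 89.8]
wrist_force: [-0.5, 0.7, -0.3]
opening: 0.0853
grasp_force: 0.0
```

Emit:
servo_tool:
  rows:
    - {"offset":[-0.45,0.33,0],"yaw":0,"claw":0}
    - {"offset":[-0.89,0.65,0],"yaw":0,"claw":0}
    - {"offset":[-0.89,0.65,0],"yaw":0,"claw":0}
    - {"offset":[-0.89,0.65,0],"yaw":0,"claw":0}
    - {"offset":[-0.89,0.65,0],"yaw":0,"claw":0}

```text
time: 19.9
ee_pos: [0.6745, 0.0607, 0.1387]
tcp_rot: [-180.0, -0.0, 90.1]
wrist_force: [0.7, -0.2, 1.1]
opening: 0.0853
grasp_force: 0.0
```

Emit:
servo_tool:
  rows:
    - {"offset":[-0.02,0.015,0.4],"yaw":0,"claw":0}
    - {"offset":[-0.02,0.015,0.7],"yaw":0,"claw":0}
    - {"offset":[-0.02,0.015,0.92],"yaw":0,"claw":0}
    - {"offset":[-0.02,0.015,0.92],"yaw":0,"claw":0}
    - {"offset":[-0.02,0.015,0.92],"yaw":0,"claw":0.8}
    - {"offset":[-0.02,0.015,0.92],"yaw":0,"claw":0.8}
    - {"offset":[-0.02,0.015,0.92],"yaw":0,"claw":0.8}
    - {"offset":[-0.02,0.015,0.92],"yaw":0,"claw":0.8}

```text
time: 20.9
ee_pos: [0.6775, 0.0574, 0.0487]
tcp_rot: [179.8, -0.0, 90.0]
wrist_force: [-1.5, 1.7, 6.3]
opening: 0.0534
grasp_force: 42.1
```

Emit:
servo_tool:
  rows:
    - {"offset":[0,0,-0.25],"yaw":0,"claw":0.8}
    - {"offset":[0,0,-0.6],"yaw":0,"claw":0.8}
    - {"offset":[0,0,-1],"yaw":0,"claw":0.8}
    - {"offset":[0,0,-1],"yaw":0,"claw":0.8}

```text
time: 21.4
ee_pos: [0.6784, 0.0571, 0.151]
tcp_rot: [179.6, -0.0, 90.0]
wrist_force: [0.9, -0.1, -2.9]
opening: 0.0532
grasp_force: 42.8
```

Emit:
servo_tool:
  rows:
    - {"offset":[0.2,-0.3,0],"yaw":0,"claw":0.8}
    - {"offset":[0.5,-0.6,0],"yaw":0,"claw":0.8}
    - {"offset":[0.87,-0.9,0],"yaw":0,"claw":0.8}
    - {"offset":[0.87,-0.9,0],"yaw":0,"claw":0.8}

```text
time: 21.9
ee_pos: [0.5848, 0.146, 0.1461]
tcp_rot: [-179.9, -0.0, 90.2]
wrist_force: [0.6, 0.5, -0.5]
opening: 0.0529
grasp_force: 43.0
```

Emit:
servo_tool:
  rows:
    - {"offset":[0.3,-0.25,0],"yaw":0,"claw":0.8}
    - {"offset":[0.6,-0.5,0],"yaw":0,"claw":0.8}
    - {"offset":[0.87,-0.7,0],"yaw":0,"claw":0.8}
    - {"offset":[0.87,-0.7,0],"yaw":0,"claw":0.8}

```text
time: 22.4
ee_pos: [0.516, 0.232, 0.1461]
tcp_rot: [-180.0, 0.0, 90.1]
wrist_force: [0.3, -0.5, -2.4]
opening: 0.0529
grasp_force: 43.0
```

Emit:
servo_tool:
  rows:
    - {"offset":[0.3,-0.1,0],"yaw":0,"claw":0.8}
    - {"offset":[0.6,-0.2,0],"yaw":0,"claw":0.8}
    - {"offset":[0.88,-0.3,0],"yaw":0,"claw":0.8}
    - {"offset":[0.88,-0.3,0],"yaw":0,"claw":0.8}

```text
time: 22.9
ee_pos: [0.487, 0.3196, 0.1458]
tcp_rot: [-180.0, 0.0, 90.1]
wrist_force: [0.3, -1.0, -1.4]
opening: 0.0528
grasp_force: 43.0
```

Emit:
servo_tool:
  rows:
    - {"offset":[0.3,-0.05,0],"yaw":0,"claw":0.8}
    - {"offset":[0.6,-0.1,0],"yaw":0,"claw":0.8}
    - {"offset":[0.88,-0.16,0],"yaw":0,"claw":0.8}
    - {"offset":[0.88,-0.16,0],"yaw":0,"claw":0.8}
    - {"offset":[0.88,-0.16,0],"yaw":0,"claw":0.8}

```text
time: 23.52
ee_pos: [0.4715, 0.4058, 0.1462]
tcp_rot: [-180.0, 0.0, 89.9]
wrist_force: [0.2, -0.1, -1.2]
opening: 0.0532
grasp_force: 43.0
```

Place it, lift clear, and re-measure everything. The next object is the red block.

Emit:
servo_tool:
  rows:
    - {"offset":[0,0,0.4],"yaw":0,"claw":0.8}
    - {"offset":[0,0,0.75],"yaw":0,"claw":0.8}
    - {"offset":[0,0,0.9],"yaw":0,"claw":0.8}
    - {"offset":[0,0,1],"yaw":0,"claw":0.8}
    - {"offset":[0,0,1],"yaw":0,"claw":0.8}

```text
time: 24.15
ee_pos: [0.471, 0.4068, 0.047]
tcp_rot: [180.0, -0.0, 90.0]
wrist_force: [-0.4, 0.2, -0.2]
opening: 0.0532
grasp_force: 43.1
```

Emit:
servo_tool:
  rows:
    - {"offset":[0,0,0.04],"yaw":0,"claw":0.8}
    - {"offset":[0,0,0.08],"yaw":0,"claw":0.8}
    - {"offset":[0,0,0.08],"yaw":0,"claw":0.8}

```text
time: 24.52
ee_pos: [0.4708, 0.4072, 0.0388]
tcp_rot: [180.0, -0.0, 90.0]
wrist_force: [-0.5, 0.0, -1.3]
opening: 0.0531
grasp_force: 43.1
```

Emit:
servo_tool:
  rows:
    - {"offset":[0,0,0],"yaw":0,"claw":0}
    - {"offset":[0,0,0],"yaw":0,"claw":0}
    - {"offset":[0,0,0],"yaw":0,"claw":0}
    - {"offset":[0,0,-0.5],"yaw":0,"claw":0}
    - {"offset":[0,0,-1],"yaw":0,"claw":0}
    - {"offset":[0,0,-1],"yaw":0,"claw":0}

```text
time: 25.28
ee_pos: [0.4722, 0.4084, 0.1435]
tcp_rot: [179.7, -0.3, 90.0]
wrist_force: [-0.2, 0.2, 0.1]
opening: 0.0854
grasp_force: 0.0
```

```bash
cat > look.py <<'E'
from h import *
import sys
def look(save=None):
    o=get_obs(); print("t",round(o["time"],2),"tcp",o["ee_pos"].round(4),o["tcp_rot"].round(1))
    for n in("top","scene"):
        p,w=cloud(n); i=camera_info(n); C=np.array(i["cam_to_world"])[:3,3]
        if save: cv2.imwrite(f"pics/{save}_{n}.png",cv2.cvtColor(p,cv2.COLOR_RGB2BGR))
        for P in blobs(p,w,"yellow",.055,.1,40):
            if .3<P[:,0].mean()<.75 and -.3<P[:,1].mean()<.5: print(n,"lid",P.mean(0).round(3),len(P))
        x,y,z=w[...,0],w[...,1],w[...,2]; hs=cv2.cvtColor(p,cv2.COLOR_RGB2HSV)
        m=(z>.043)&(z<.078)&(hs[...,1]<60)&(x>.3)&(x<.75)&(y>-.45)&(y<.2)
        k,l,st,ce=cv2.connectedComponentsWithStats(m.astype(np.uint8))
        for j in range(1,k):
            if st[j,4]<40: continue
            P=w[l==j]; zt=np.percentile(P[:,2],90); r,a=rect(P[P[:,2]>zt-.008])
            if not(.04<r[2]<.075 and r[3]<.035): continue
            best=max(HUE,key=lambda c:(hmask(p,c)&(abs(x-r[0])<.06)&(abs(y-r[1])<.06)&(z>.01)&(z<.06)&(np.hypot(x-r[0],y-r[1])<.055)).sum())
            print(n,"rib",best,r,a,"z",round(float(np.median(P[P[:,2]>zt-.008][:,2])),4),st[j,4])
if __name__=="__main__": look(sys.argv[1] if len(sys.argv)>1 else None)
E
python3 look.py l1
```

```text
t 25.27 tcp [0.4722 0.4084 0.1435] [179.7  -0.3  90. ]
top lid [0.491 0.244 0.069] 223
top lid [0.48  0.325 0.069] 261
top lid [0.471 0.405 0.069] 267
top rib green [ 0.5791 -0.3187  0.0592  0.0156] 86.0 z 0.0594 121
top rib yellow [ 0.4733 -0.2569  0.06    0.0147] 83.1 z 0.0595 110
top rib blue [ 0.4592 -0.0762  0.0583  0.0149] 69.1 z 0.0594 109
top rib red [0.4478 0.0594 0.0589 0.0147] 72.0 z 0.0599 107
scene lid [0.491 0.248 0.068] 142
scene lid [0.482 0.328 0.068] 271
scene lid [0.475 0.406 0.068] 254
scene rib yellow [ 0.4733 -0.2546  0.06    0.0159] 84.3 z 0.0577 117
scene rib green [ 0.5784 -0.3176  0.0588  0.0158] 88.0 z 0.0579 113
scene rib blue [ 0.4588 -0.0757  0.0625  0.0165] 73.1 z 0.0576 115
scene rib red [0.4479 0.0615 0.0587 0.0166] 70.6 z 0.0577 129
```

Emit:
servo_tool:
  rows:
    - {"offset":[-0.45,-0.03,0],"yaw":0,"claw":0}
    - {"offset":[-0.87,-0.06,0],"yaw":0,"claw":0}
    - {"offset":[-0.87,-0.06,0],"yaw":0,"claw":0}

```text
time: 25.75
ee_pos: [0.4642, 0.3176, 0.1374]
tcp_rot: [-179.9, 0.1, 89.9]
wrist_force: [0.8, 0.1, 0.4]
opening: 0.0854
grasp_force: 0.0
```

Emit:
servo_tool:
  rows:
    - {"offset":[-0.45,-0.03,0],"yaw":0,"claw":0}
    - {"offset":[-0.87,-0.06,0],"yaw":0,"claw":0}
    - {"offset":[-0.87,-0.06,0],"yaw":0,"claw":0}

```text
time: 26.12
ee_pos: [0.4584, 0.2315, 0.1377]
tcp_rot: [-179.9, 0.0, 89.9]
wrist_force: [0.5, 0.6, -0.5]
opening: 0.0854
grasp_force: 0.0
```

Emit:
servo_tool:
  rows:
    - {"offset":[-0.45,-0.03,0],"yaw":0,"claw":0}
    - {"offset":[-0.87,-0.06,0],"yaw":0,"claw":0}
    - {"offset":[-0.87,-0.06,0],"yaw":0,"claw":0}

```text
time: 26.5
ee_pos: [0.4527, 0.1451, 0.138]
tcp_rot: [-180.0, 0.0, 89.9]
wrist_force: [0.0, 0.4, -0.2]
opening: 0.0855
grasp_force: 0.0
```

Emit:
servo_tool:
  rows:
    - {"offset":[-0.45,-0.03,0],"yaw":0.05,"claw":0}
    - {"offset":[-0.87,-0.06,0],"yaw":0.11,"claw":0}
    - {"offset":[-0.87,-0.06,0],"yaw":0.11,"claw":0}
    - {"offset":[-0.87,-0.06,0],"yaw":0.11,"claw":0}
    - {"offset":[-0.87,-0.06,0],"yaw":0.11,"claw":0}

```text
time: 27.12
ee_pos: [0.4469, 0.0602, 0.1383]
tcp_rot: [-180.0, -0.0, 70.3]
wrist_force: [0.3, 0.3, -0.5]
opening: 0.0858
grasp_force: 0.0
```

Emit:
servo_tool:
  rows:
    - {"offset":[0,0,0.4],"yaw":0,"claw":0}
    - {"offset":[0,0,0.75],"yaw":0,"claw":0}
    - {"offset":[0,0,0.9],"yaw":0,"claw":0}
    - {"offset":[0,0,0.9],"yaw":0,"claw":0}

```text
time: 27.62
ee_pos: [0.4463, 0.0595, 0.0482]
tcp_rot: [-179.9, 0.0, 70.3]
wrist_force: [0.2, -0.3, -0.2]
opening: 0.0853
grasp_force: 0.0
```

Emit:
servo_tool:
  rows:
    - {"offset":[0,0,0.12],"yaw":0,"claw":0}
    - {"offset":[0,0,0.24],"yaw":0,"claw":0}
    - {"offset":[0,0,0.24],"yaw":0,"claw":1}
    - {"offset":[0,0,0.24],"yaw":0,"claw":1}
    - {"offset":[0,0,0.24],"yaw":0,"claw":1}
    - {"offset":[0,0,0.24],"yaw":0,"claw":1}
    - {"offset":[0,0,0.24],"yaw":0,"claw":1}
    - {"offset":[0,0,0.24],"yaw":0,"claw":1}
    - {"offset":[0,0,0.24],"yaw":0,"claw":1}
  squeeze: 60

```text
time: 28.75
ee_pos: [0.4469, 0.059, 0.0249]
tcp_rot: [180.0, -0.0, 70.2]
wrist_force: [-1.8, -0.7, 3.9]
opening: 0.0144
grasp_force: 62.9
```

Emit:
servo_tool:
  rows:
    - {"offset":[0,0,-0.2],"yaw":0,"claw":1}
    - {"offset":[0,0,-0.6],"yaw":0,"claw":1}
    - {"offset":[0,0,-1],"yaw":0,"claw":1}
    - {"offset":[0,0,-1],"yaw":0,"claw":1}

```text
time: 29.25
ee_pos: [0.4481, 0.0592, 0.1271]
tcp_rot: [179.8, -0.1, 70.2]
wrist_force: [0.0, 0.3, -1.3]
opening: 0.0148
grasp_force: 62.2
```

Emit:
servo_tool:
  rows:
    - {"offset":[-0.1,0.4,0],"yaw":0,"claw":1}
    - {"offset":[-0.2,0.83,0],"yaw":0,"claw":1}
    - {"offset":[-0.2,0.83,0],"yaw":0,"claw":1}

```text
time: 29.62
ee_pos: [0.5189, 0.0107, 0.122]
tcp_rot: [-179.8, 0.1, 70.1]
wrist_force: [-1.1, -0.4, -2.6]
opening: 0.0142
grasp_force: 62.0
```

Emit:
servo_tool:
  rows:
    - {"offset":[-0.1,0.4,0],"yaw":0,"claw":1}
    - {"offset":[-0.2,0.83,0],"yaw":0,"claw":1}
    - {"offset":[-0.2,0.83,0],"yaw":0,"claw":1}

```text
time: 30.0
ee_pos: [0.5898, -0.0358, 0.122]
tcp_rot: [-179.8, 0.1, 70.1]
wrist_force: [-1.2, -0.7, -3.1]
opening: 0.0148
grasp_force: 62.0
```

Emit:
servo_tool:
  rows:
    - {"offset":[-0.1,0.4,0],"yaw":0.05,"claw":1}
    - {"offset":[-0.22,0.84,0],"yaw":0.1,"claw":1}
    - {"offset":[-0.22,0.84,0],"yaw":0.15,"claw":1}
    - {"offset":[-0.22,0.84,0],"yaw":0.2,"claw":1}
    - {"offset":[-0.22,0.84,0],"yaw":0.25,"claw":1}
    - {"offset":[-0.22,0.84,0],"yaw":0.3,"claw":1}
    - {"offset":[-0.22,0.84,0],"yaw":0.35,"claw":1}
    - {"offset":[-0.22,0.84,0],"yaw":0.37,"claw":1}
    - {"offset":[-0.22,0.84,0],"yaw":0.37,"claw":1}
    - {"offset":[-0.22,0.84,0],"yaw":0.37,"claw":1}

```text
time: 31.25
ee_pos: [0.6604, -0.0835, 0.1243]
tcp_rot: [-180.0, 0.0, 3.7]
wrist_force: [1.1, -0.1, -2.4]
opening: 0.0145
grasp_force: 62.0
```

```bash
cat > held.py <<'E'
from h import *
import sys
col=sys.argv[1]; o=get_obs(); T=o["ee_pos"]; print(T.round(4),o["tcp_rot"].round(1),o["opening"])
for n in("top","scene"):
    p,w=cloud(n); m=hmask(p,col)&(abs(w[...,0]-T[0])<.09)&(abs(w[...,1]-T[1])<.09)&(w[...,2]>T[2]-.04)&(w[...,2]<T[2]+.02)
    P=w[m]; print(n,len(P),*rect(P),"z",np.percentile(P[:,2],[5,50,90]).round(4))
    cv2.imwrite(f"pics/held_{col}_{n}.png",cv2.cvtColor(p,cv2.COLOR_RGB2BGR))
E
python3 held.py red
```

```text
[ 0.6604 -0.0835  0.1243] [-180.     0.     3.7] 0.014502000081070342Traceback (most recent call last):
  File "held.py", line 6, in <module>
    P=w[m]; print(n,len(P),*rect(P),"z",np.percentile(P[:,2],[5,50,90]).round(4))
                                        ~~~~~~~~~~~~~^^^^^^^^^^^^^^^^^^
    return _quantile_unchecked(
        a, q, axis, out, overwrite_input, method, keepdims, weights)
    return _ureduce(a,
                    func=_quantile_ureduce_func,
    ...<5 lines>...
                    overwrite_input=overwrite_input,
                    method=method)
    r = func(a, **kwargs)
    result = _quantile(arr,
                       quantiles=q,
    ...<2 lines>...
                       out=out,
                       weights=wgt)
    slices_having_nans = np.isnan(arr[-1, ...])
                                  ~~~^^^^^^^^^
IndexError: index -1 is out of bounds for axis 0 with size 0
```

```bash
sed -i 's/    P=w\[m\]; print/    P=w[m]\n    if len(P)>10: print/' held.py; python3 held.py red
```

```text
[ 0.6606 -0.0837  0.1243] [-180.     0.     3.7] 0.01480663347656652
scene 321 [ 0.6737 -0.0819  0.0952  0.0514] 3.5 z [0.1094 0.1249 0.1275]
```

View pics/held_red_scene.png

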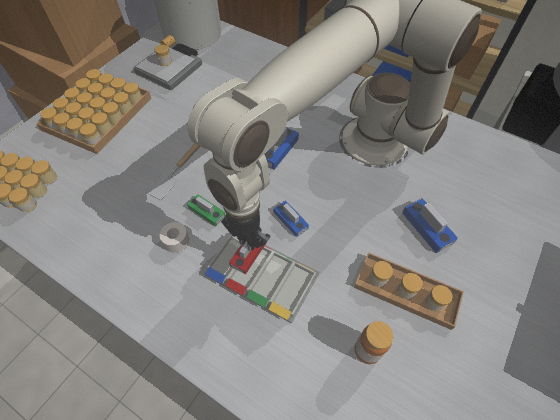

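The scene picture shows the red block held level over the red bay at (245,258), with all three jars standing in the carton. I'll lower it with a small correction.

Emit:
servo_tool:
  rows:
    - {"offset":[-0.015,0.01,0.3],"yaw":0,"claw":1}
    - {"offset":[-0.015,0.01,0.55],"yaw":0,"claw":1}
    - {"offset":[-0.015,0.01,0.7],"yaw":0,"claw":1}
    - {"offset":[-0.015,0.01,0.78],"yaw":0,"claw":1}
    - {"offset":[-0.015,0.01,0.85],"yaw":0,"claw":1}
    - {"offset":[-0.015,0.01,0.85],"yaw":0,"claw":1}
    - {"offset":[-0.015,0.01,0.85],"yaw":0,"claw":1}

```text
time: 32.28
ee_pos: [0.6598, -0.0851, 0.0403]
tcp_rot: [180.0, -0.1, 3.6]
wrist_force: [-0.6, 0.2, -1.2]
opening: 0.0146
grasp_force: 62.0
```

Emit:
servo_tool:
  rows:
    - {"offset":[0,0,0],"yaw":0,"claw":0.5}
    - {"offset":[0,0,0],"yaw":0,"claw":0.5}
    - {"offset":[0,0,0],"yaw":0,"claw":0.5}
    - {"offset":[0,0,-0.5],"yaw":0,"claw":0.5}
    - {"offset":[0,0,-1],"yaw":0,"claw":0.3}
    - {"offset":[0,0,-1],"yaw":0,"claw":0}

```text
time: 33.02
ee_pos: [0.6615, -0.0854, 0.1449]
tcp_rot: [179.9, -0.4, 3.6]
wrist_force: [-0.5, 0.2, -0.3]
opening: 0.0755
grasp_force: 0.0
```

Emit:
servo_tool:
  rows:
    - {"offset":[-0.5,-0.05,0],"yaw":0,"claw":0}
    - {"offset":[-1,-0.11,0],"yaw":0,"claw":0}
    - {"offset":[-1,-0.11,0],"yaw":0,"claw":0}

```text
time: 33.4
ee_pos: [0.5558, -0.0802, 0.1389]
tcp_rot: [-180.0, 0.1, 3.6]
wrist_force: [1.1, -0.1, 0.2]
opening: 0.0855
grasp_force: 0.0
```

Emit:
servo_tool:
  rows:
    - {"offset":[-0.5,-0.05,0],"yaw":-0.05,"claw":0}
    - {"offset":[-1,-0.11,0],"yaw":-0.1,"claw":0}
    - {"offset":[-1,-0.11,0],"yaw":-0.15,"claw":0}
    - {"offset":[-1,-0.11,0],"yaw":-0.2,"claw":0}
    - {"offset":[-1,-0.11,0],"yaw":-0.25,"claw":0}
    - {"offset":[-1,-0.11,0],"yaw":-0.3,"claw":0}
    - {"offset":[-1,-0.11,0],"yaw":-0.35,"claw":0}
    - {"offset":[-1,-0.11,0],"yaw":-0.374,"claw":0}
    - {"offset":[-1,-0.11,0],"yaw":-0.374,"claw":0}
    - {"offset":[-1,-0.11,0],"yaw":-0.374,"claw":0}

```text
time: 34.65
ee_pos: [0.4588, -0.0757, 0.1394]
tcp_rot: [-180.0, 0.0, 70.8]
wrist_force: [0.1, -0.1, 0.1]
opening: 0.0849
grasp_force: 0.0
```

```bash
python3 look.py
```

```text
t 34.65 tcp [ 0.4588 -0.0757  0.1394] [-180.     0.    70.8]
top lid [0.491 0.243 0.069] 262
top lid [0.48  0.325 0.069] 262
top lid [0.471 0.405 0.069] 267
top rib red [ 0.6628 -0.0852  0.0582  0.0148] 0.7 z 0.0731 116
top rib green [ 0.5787 -0.3188  0.0595  0.0155] 88.4 z 0.0595 120
top rib yellow [ 0.4732 -0.257   0.0592  0.0139] 83.9 z 0.0591 103
scene lid [0.492 0.246 0.068] 248
scene lid [0.482 0.328 0.068] 273
scene lid [0.473 0.408 0.068] 278
scene rib yellow [ 0.4733 -0.2555  0.0592  0.0162] 82.6 z 0.0579 111
scene rib green [ 0.5786 -0.316   0.0592  0.0176] 86.2 z 0.0581 116
scene rib blue [ 0.4585 -0.0749  0.0599  0.0167] 72.2 z 0.0576 119
scene rib red [ 0.6619 -0.0847  0.0594  0.0171] 3.6 z 0.0717 184
```

Emit:
servo_tool:
  rows:
    - {"offset":[0,0,0.4],"yaw":0,"claw":0}
    - {"offset":[0,0,0.75],"yaw":0,"claw":0}
    - {"offset":[0,0,0.9],"yaw":0,"claw":0}
    - {"offset":[0,0,0.9],"yaw":0,"claw":0}

```text
time: 35.25
ee_pos: [0.4582, -0.0756, 0.0493]
tcp_rot: [-179.9, 0.0, 70.9]
wrist_force: [0.2, -0.4, 0.4]
opening: 0.0855
grasp_force: 0.0
```

Emit:
servo_tool:
  rows:
    - {"offset":[0,0,0.12],"yaw":0,"claw":0}
    - {"offset":[0,0,0.25],"yaw":0,"claw":0}
    - {"offset":[0,0,0.25],"yaw":0,"claw":1}
    - {"offset":[0,0,0.25],"yaw":0,"claw":1}
    - {"offset":[0,0,0.25],"yaw":0,"claw":1}
    - {"offset":[0,0,0.25],"yaw":0,"claw":1}
    - {"offset":[0,0,0.25],"yaw":0,"claw":1}
    - {"offset":[0,0,0.25],"yaw":0,"claw":1}
    - {"offset":[0,0,0.25],"yaw":0,"claw":1}

```text
time: 36.38
ee_pos: [0.4587, -0.0757, 0.0249]
tcp_rot: [180.0, -0.0, 70.9]
wrist_force: [-0.2, 1.0, 4.2]
opening: 0.0148
grasp_force: 63.1
```

Emit:
servo_tool:
  rows:
    - {"offset":[0,0,-0.2],"yaw":0,"claw":1}
    - {"offset":[0,0,-0.6],"yaw":0,"claw":1}
    - {"offset":[0,0,-1],"yaw":0,"claw":1}
    - {"offset":[0,0,-1],"yaw":0,"claw":1}

```text
time: 36.88
ee_pos: [0.4599, -0.0759, 0.127]
tcp_rot: [179.8, -0.0, 70.9]
wrist_force: [0.7, -0.7, -2.8]
opening: 0.0143
grasp_force: 62.4
```

Emit:
servo_tool:
  rows:
    - {"offset":[0,0.37,0],"yaw":0,"claw":1}
    - {"offset":[-0.02,0.73,0],"yaw":0,"claw":1}
    - {"offset":[-0.02,0.73,0],"yaw":0,"claw":1}

```text
time: 37.25
ee_pos: [0.5275, -0.102, 0.1218]
tcp_rot: [-179.8, 0.0, 70.9]
wrist_force: [-0.2, 0.7, -2.7]
opening: 0.0144
grasp_force: 62.2
```

Emit:
servo_tool:
  rows:
    - {"offset":[0,0.37,0],"yaw":0,"claw":1}
    - {"offset":[-0.02,0.73,0],"yaw":0,"claw":1}
    - {"offset":[-0.02,0.73,0],"yaw":0,"claw":1}

```text
time: 37.62
ee_pos: [0.5956, -0.1276, 0.1219]
tcp_rot: [-179.8, 0.0, 70.9]
wrist_force: [-0.2, 1.7, -3.0]
opening: 0.0145
grasp_force: 62.2
```

Emit:
servo_tool:
  rows:
    - {"offset":[0,0.37,0],"yaw":0.05,"claw":1}
    - {"offset":[-0.02,0.74,0],"yaw":0.1,"claw":1}
    - {"offset":[-0.02,0.74,0],"yaw":0.15,"claw":1}
    - {"offset":[-0.02,0.74,0],"yaw":0.2,"claw":1}
    - {"offset":[-0.02,0.74,0],"yaw":0.25,"claw":1}
    - {"offset":[-0.02,0.74,0],"yaw":0.3,"claw":1}
    - {"offset":[-0.02,0.74,0],"yaw":0.35,"claw":1}
    - {"offset":[-0.02,0.74,0],"yaw":0.374,"claw":1}
    - {"offset":[-0.02,0.74,0],"yaw":0.374,"claw":1}
    - {"offset":[-0.02,0.74,0],"yaw":0.374,"claw":1}

```text
time: 38.88
ee_pos: [0.6639, -0.1531, 0.1242]
tcp_rot: [-180.0, 0.0, 3.7]
wrist_force: [1.2, -0.4, -3.0]
opening: 0.0147
grasp_force: 62.2
```

```bash
python3 held.py blue
```

```text
[ 0.6639 -0.1531  0.1242] [-180.     0.     3.7] 0.014709224577414104
scene 337 [ 0.6662 -0.151   0.1148  0.0499] 2.9 z [0.1083 0.1249 0.1275]
```

Emit:
servo_tool:
  rows:
    - {"offset":[0,0.015,0.3],"yaw":0,"claw":1}
    - {"offset":[0,0.015,0.55],"yaw":0,"claw":1}
    - {"offset":[0,0.015,0.7],"yaw":0,"claw":1}
    - {"offset":[0,0.015,0.78],"yaw":0,"claw":1}
    - {"offset":[0,0.015,0.85],"yaw":0,"claw":1}
    - {"offset":[0,0.015,0.85],"yaw":0,"claw":1}
    - {"offset":[0,0.015,0.85],"yaw":0,"claw":1}

```text
time: 39.85
ee_pos: [0.6649, -0.1549, 0.0403]
tcp_rot: [180.0, -0.1, 3.6]
wrist_force: [0.5, -0.4, -1.9]
opening: 0.0143
grasp_force: 62.2
```

Emit:
servo_tool:
  rows:
    - {"offset":[0,0,0],"yaw":0,"claw":0.5}
    - {"offset":[0,0,0],"yaw":0,"claw":0.5}
    - {"offset":[0,0,0],"yaw":0,"claw":0.5}
    - {"offset":[0,0,-0.5],"yaw":0,"claw":0.5}
    - {"offset":[0,0,-1],"yaw":0,"claw":0.3}
    - {"offset":[0,0,-1],"yaw":0,"claw":0}

```text
time: 40.6
ee_pos: [0.6665, -0.1552, 0.145]
tcp_rot: [179.9, -0.4, 3.6]
wrist_force: [0.2, -0.7, -0.1]
opening: 0.076
grasp_force: 0.0
```

Emit:
servo_tool:
  rows:
    - {"offset":[-0.24,0.4,0],"yaw":0,"claw":0}
    - {"offset":[-0.48,0.78,0],"yaw":0,"claw":0}
    - {"offset":[-0.48,0.78,0],"yaw":0,"claw":0}

```text
time: 40.98
ee_pos: [0.6201, -0.238, 0.139]
tcp_rot: [180.0, 0.0, 3.4]
wrist_force: [-0.2, 0.3, 0.1]
opening: 0.0856
grasp_force: 0.0
```

Emit:
servo_tool:
  rows:
    - {"offset":[-0.24,0.4,0],"yaw":-0.05,"claw":0}
    - {"offset":[-0.48,0.79,0],"yaw":-0.1,"claw":0}
    - {"offset":[-0.48,0.79,0],"yaw":-0.15,"claw":0}
    - {"offset":[-0.48,0.79,0],"yaw":-0.2,"claw":0}
    - {"offset":[-0.48,0.79,0],"yaw":-0.25,"claw":0}
    - {"offset":[-0.48,0.79,0],"yaw":-0.3,"claw":0}
    - {"offset":[-0.48,0.79,0],"yaw":-0.35,"claw":0}
    - {"offset":[-0.48,0.79,0],"yaw":-0.4,"claw":0}
    - {"offset":[-0.48,0.79,0],"yaw":-0.46,"claw":0}
    - {"offset":[-0.48,0.79,0],"yaw":-0.46,"claw":0}
    - {"offset":[-0.48,0.79,0],"yaw":-0.46,"claw":0}

```text
time: 42.35
ee_pos: [0.5788, -0.3171, 0.1392]
tcp_rot: [-180.0, -0.0, 86.2]
wrist_force: [-0.3, 0.2, 0.1]
opening: 0.0853
grasp_force: 0.0
```

```bash
python3 look.py
```

```text
t 42.35 tcp [ 0.5788 -0.3171  0.1392] [-180.    -0.    86.2]
top lid [0.491 0.243 0.069] 263
top lid [0.481 0.325 0.069] 264
top lid [0.471 0.405 0.069] 269
top rib red [ 0.6626 -0.0852  0.0575  0.0148] 0.7 z 0.073 124
top rib blue [ 0.6666 -0.1556  0.0575  0.0149] 1.4 z 0.0731 118
scene lid [0.493 0.245 0.068] 250
scene lid [0.483 0.327 0.068] 277
scene lid [0.472 0.408 0.068] 279
scene rib yellow [ 0.4726 -0.2558  0.0602  0.0171] 81.7 z 0.0576 112
scene rib green [ 0.5786 -0.3167  0.0604  0.0172] 84.2 z 0.058 113
scene rib blue [ 0.6663 -0.1544  0.0608  0.0175] 2.3 z 0.072 183
scene rib red [ 0.6619 -0.0839  0.06    0.0164] 4.2 z 0.0724 178
```

Emit:
servo_tool:
  rows:
    - {"offset":[0,0,0.4],"yaw":0,"claw":0}
    - {"offset":[0,0,0.75],"yaw":0,"claw":0}
    - {"offset":[0,0,0.9],"yaw":0,"claw":0}
    - {"offset":[0,0,0.9],"yaw":0,"claw":0}

```text
time: 42.95
ee_pos: [0.5782, -0.3173, 0.0491]
tcp_rot: [-179.9, -0.0, 86.4]
wrist_force: [-0.3, 0.2, 0.2]
opening: 0.0854
grasp_force: 0.0
```

Emit:
servo_tool:
  rows:
    - {"offset":[0,0,0.12],"yaw":0,"claw":0}
    - {"offset":[0,0,0.25],"yaw":0,"claw":0}
    - {"offset":[0,0,0.25],"yaw":0,"claw":1}
    - {"offset":[0,0,0.25],"yaw":0,"claw":1}
    - {"offset":[0,0,0.25],"yaw":0,"claw":1}
    - {"offset":[0,0,0.25],"yaw":0,"claw":1}
    - {"offset":[0,0,0.25],"yaw":0,"claw":1}
    - {"offset":[0,0,0.25],"yaw":0,"claw":1}
    - {"offset":[0,0,0.25],"yaw":0,"claw":1}

```text
time: 44.08
ee_pos: [0.5787, -0.3176, 0.025]
tcp_rot: [180.0, 0.0, 86.4]
wrist_force: [-2.2, 0.9, 4.1]
opening: 0.0141
grasp_force: 63.0
```

Emit:
servo_tool:
  rows:
    - {"offset":[0,0,-0.2],"yaw":0,"claw":1}
    - {"offset":[0,0,-0.6],"yaw":0,"claw":1}
    - {"offset":[0,0,-1],"yaw":0,"claw":1}
    - {"offset":[0,0,-1],"yaw":0,"claw":1}

```text
time: 44.58
ee_pos: [0.5802, -0.3183, 0.1292]
tcp_rot: [179.7, 0.2, 86.4]
wrist_force: [0.7, 0.0, -3.4]
opening: 0.0145
grasp_force: 62.2
```

Emit:
servo_tool:
  rows:
    - {"offset":[0.38,0.07,0],"yaw":0,"claw":1}
    - {"offset":[0.77,0.14,0],"yaw":0,"claw":1}
    - {"offset":[0.77,0.14,0],"yaw":0,"claw":1}

```text
time: 44.95
ee_pos: [0.5975, -0.239, 0.1234]
tcp_rot: [-179.9, -0.1, 86.6]
wrist_force: [0.1, -1.3, -3.5]
opening: 0.0149
grasp_force: 62.0
```

Emit:
servo_tool:
  rows:
    - {"offset":[0.38,0.07,0],"yaw":0,"claw":1}
    - {"offset":[0.77,0.14,0],"yaw":0,"claw":1}
    - {"offset":[0.77,0.14,0],"yaw":0,"claw":1}

```text
time: 45.32
ee_pos: [0.6163, -0.1637, 0.1236]
tcp_rot: [-179.9, -0.0, 86.5]
wrist_force: [1.2, -0.3, -4.1]
opening: 0.0145
grasp_force: 62.1
```

Emit:
servo_tool:
  rows:
    - {"offset":[0.38,0.07,0],"yaw":0,"claw":1}
    - {"offset":[0.77,0.14,0],"yaw":0,"claw":1}
    - {"offset":[0.77,0.14,0],"yaw":0,"claw":1}

```text
time: 45.7
ee_pos: [0.6351, -0.0884, 0.1237]
tcp_rot: [-179.9, -0.0, 86.5]
wrist_force: [-0.6, -0.2, -3.7]
opening: 0.0147
grasp_force: 62.1
```

Emit:
servo_tool:
  rows:
    - {"offset":[0.38,0.07,0],"yaw":0.05,"claw":1}
    - {"offset":[0.77,0.15,0],"yaw":0.1,"claw":1}
    - {"offset":[0.77,0.15,0],"yaw":0.15,"claw":1}
    - {"offset":[0.77,0.15,0],"yaw":0.2,"claw":1}
    - {"offset":[0.77,0.15,0],"yaw":0.25,"claw":1}
    - {"offset":[0.77,0.15,0],"yaw":0.3,"claw":1}
    - {"offset":[0.77,0.15,0],"yaw":0.35,"claw":1}
    - {"offset":[0.77,0.15,0],"yaw":0.4,"claw":1}
    - {"offset":[0.77,0.15,0],"yaw":0.459,"claw":1}
    - {"offset":[0.77,0.15,0],"yaw":0.459,"claw":1}
    - {"offset":[0.77,0.15,0],"yaw":0.459,"claw":1}

```text
time: 47.08
ee_pos: [0.6547, -0.0146, 0.1243]
tcp_rot: [180.0, 0.0, 4.0]
wrist_force: [-0.2, -1.0, -2.8]
opening: 0.0144
grasp_force: 62.1
```

```bash
python3 held.py green
```

```text
[ 0.6547 -0.0146  0.1243] [180.   0.   4.] 0.014406697070575238
scene 200 [ 0.6777 -0.0115  0.0692  0.0483] 3.6 z [0.1233 0.1255 0.128 ]
```

Emit:
servo_tool:
  rows:
    - {"offset":[0.015,0,0.3],"yaw":0,"claw":1}
    - {"offset":[0.015,0,0.55],"yaw":0,"claw":1}
    - {"offset":[0.015,0,0.7],"yaw":0,"claw":1}
    - {"offset":[0.015,0,0.78],"yaw":0,"claw":1}
    - {"offset":[0.015,0,0.85],"yaw":0,"claw":1}
    - {"offset":[0.015,0,0.85],"yaw":0,"claw":1}
    - {"offset":[0.015,0,0.85],"yaw":0,"claw":1}

```text
time: 48.05
ee_pos: [0.6567, -0.0136, 0.0403]
tcp_rot: [180.0, -0.1, 3.8]
wrist_force: [0.8, -0.2, -2.4]
opening: 0.0143
grasp_force: 62.0
```

Emit:
servo_tool:
  rows:
    - {"offset":[0,0,0],"yaw":0,"claw":0.5}
    - {"offset":[0,0,0],"yaw":0,"claw":0.5}
    - {"offset":[0,0,0],"yaw":0,"claw":0.5}
    - {"offset":[0,0,-0.5],"yaw":0,"claw":0.5}
    - {"offset":[0,0,-1],"yaw":0,"claw":0.3}
    - {"offset":[0,0,-1],"yaw":0,"claw":0}

```text
time: 48.8
ee_pos: [0.6584, -0.0136, 0.1449]
tcp_rot: [180.0, -0.5, 3.8]
wrist_force: [0.3, 1.0, -0.1]
opening: 0.0757
grasp_force: 0.0
```

Emit:
servo_tool:
  rows:
    - {"offset":[-0.33,0.38,0],"yaw":0,"claw":0}
    - {"offset":[-0.66,0.76,0],"yaw":0,"claw":0}
    - {"offset":[-0.66,0.76,0],"yaw":0,"claw":0}

```text
time: 49.18
ee_pos: [0.5938, -0.096, 0.1394]
tcp_rot: [180.0, 0.0, 3.6]
wrist_force: [-0.3, -0.7, -0.7]
opening: 0.0857
grasp_force: 0.0
```

Emit:
servo_tool:
  rows:
    - {"offset":[-0.33,0.38,0],"yaw":0,"claw":0}
    - {"offset":[-0.66,0.76,0],"yaw":0,"claw":0}
    - {"offset":[-0.66,0.76,0],"yaw":0,"claw":0}

```text
time: 49.55
ee_pos: [0.5335, -0.1756, 0.1394]
tcp_rot: [180.0, 0.0, 3.6]
wrist_force: [0.6, -0.2, 0.5]
opening: 0.0857
grasp_force: 0.0
```

Emit:
servo_tool:
  rows:
    - {"offset":[-0.33,0.38,0],"yaw":-0.05,"claw":0}
    - {"offset":[-0.67,0.76,0],"yaw":-0.1,"claw":0}
    - {"offset":[-0.67,0.76,0],"yaw":-0.15,"claw":0}
    - {"offset":[-0.67,0.76,0],"yaw":-0.2,"claw":0}
    - {"offset":[-0.67,0.76,0],"yaw":-0.25,"claw":0}
    - {"offset":[-0.67,0.76,0],"yaw":-0.3,"claw":0}
    - {"offset":[-0.67,0.76,0],"yaw":-0.35,"claw":0}
    - {"offset":[-0.67,0.76,0],"yaw":-0.4,"claw":0}
    - {"offset":[-0.67,0.76,0],"yaw":-0.442,"claw":0}
    - {"offset":[-0.67,0.76,0],"yaw":-0.442,"claw":0}
    - {"offset":[-0.67,0.76,0],"yaw":-0.442,"claw":0}

```text
time: 50.92
ee_pos: [0.4732, -0.2538, 0.1393]
tcp_rot: [-180.0, -0.0, 83.2]
wrist_force: [-0.0, 0.2, -0.0]
opening: 0.0854
grasp_force: 0.0
```

```bash
python3 look.py
```

```text
t 50.92 tcp [ 0.4732 -0.2538  0.1393] [-180.    -0.    83.2]
top lid [0.491 0.244 0.069] 260
top lid [0.481 0.325 0.069] 261
top lid [0.471 0.405 0.069] 265
top rib blue [ 0.6663 -0.1558  0.0583  0.015 ] 0.9 z 0.0735 122
top rib green [ 0.6588 -0.0146  0.058   0.0151] 1.4 z 0.0721 123
top rib red [ 0.6626 -0.0852  0.0584  0.0148] 0.7 z 0.0727 113
scene lid [0.493 0.246 0.068] 252
scene lid [0.482 0.328 0.068] 278
scene lid [0.472 0.408 0.068] 289
scene rib yellow [ 0.4727 -0.2559  0.0615  0.0165] 84.3 z 0.0579 112
scene rib blue [ 0.6652 -0.1533  0.0608  0.0168] 2.6 z 0.0716 180
scene rib red [ 0.6623 -0.0841  0.0602  0.0168] 3.3 z 0.0719 180
scene rib green [ 0.6568 -0.0129  0.0593  0.0162] 4.6 z 0.0717 175
```

Emit:
servo_tool:
  rows:
    - {"offset":[-0.02,0,0.4],"yaw":0,"claw":0}
    - {"offset":[-0.02,0,0.75],"yaw":0,"claw":0}
    - {"offset":[-0.02,0,0.9],"yaw":0,"claw":0}
    - {"offset":[-0.02,0,0.9],"yaw":0,"claw":0}

```text
time: 51.52
ee_pos: [0.4722, -0.256, 0.0492]
tcp_rot: [-179.9, -0.0, 83.3]
wrist_force: [0.3, -0.0, 0.5]
opening: 0.0856
grasp_force: 0.0
```

Emit:
servo_tool:
  rows:
    - {"offset":[0,0,0.12],"yaw":0,"claw":0}
    - {"offset":[0,0,0.25],"yaw":0,"claw":0}
    - {"offset":[0,0,0.25],"yaw":0,"claw":1}
    - {"offset":[0,0,0.25],"yaw":0,"claw":1}
    - {"offset":[0,0,0.25],"yaw":0,"claw":1}
    - {"offset":[0,0,0.25],"yaw":0,"claw":1}
    - {"offset":[0,0,0.25],"yaw":0,"claw":1}
    - {"offset":[0,0,0.25],"yaw":0,"claw":1}
    - {"offset":[0,0,0.25],"yaw":0,"claw":1}

```text
time: 52.65
ee_pos: [0.4727, -0.2563, 0.0249]
tcp_rot: [180.0, 0.0, 83.3]
wrist_force: [-1.2, 0.4, 4.5]
opening: 0.0143
grasp_force: 63.3
```

Emit:
servo_tool:
  rows:
    - {"offset":[0,0,-0.2],"yaw":0,"claw":1}
    - {"offset":[0,0,-0.6],"yaw":0,"claw":1}
    - {"offset":[0,0,-1],"yaw":0,"claw":1}
    - {"offset":[0,0,-1],"yaw":0,"claw":1}

```text
time: 53.15
ee_pos: [0.4738, -0.2568, 0.1272]
tcp_rot: [179.8, 0.1, 83.3]
wrist_force: [0.1, 0.3, -2.3]
opening: 0.0144
grasp_force: 62.6
```

Emit:
servo_tool:
  rows:
    - {"offset":[0.41,0.17,0],"yaw":0,"claw":1}
    - {"offset":[0.83,0.35,0],"yaw":0,"claw":1}
    - {"offset":[0.83,0.35,0],"yaw":0,"claw":1}

```text
time: 53.52
ee_pos: [0.5173, -0.1753, 0.1224]
tcp_rot: [-179.9, -0.1, 83.5]
wrist_force: [0.1, -0.4, -2.1]
opening: 0.0148
grasp_force: 62.3
```

Emit:
servo_tool:
  rows:
    - {"offset":[0.41,0.17,0],"yaw":0,"claw":1}
    - {"offset":[0.83,0.35,0],"yaw":0,"claw":1}
    - {"offset":[0.83,0.35,0],"yaw":0,"claw":1}

```text
time: 53.9
ee_pos: [0.5615, -0.0976, 0.1227]
tcp_rot: [-179.9, -0.0, 83.5]
wrist_force: [-0.6, 0.1, -3.2]
opening: 0.0144
grasp_force: 62.4
```

Emit:
servo_tool:
  rows:
    - {"offset":[0.41,0.17,0],"yaw":0,"claw":1}
    - {"offset":[0.83,0.35,0],"yaw":0,"claw":1}
    - {"offset":[0.83,0.35,0],"yaw":0,"claw":1}

```text
time: 54.28
ee_pos: [0.6059, -0.0199, 0.1228]
tcp_rot: [-179.9, 0.0, 83.5]
wrist_force: [-0.6, 0.7, -4.0]
opening: 0.0145
grasp_force: 62.3
```

Emit:
servo_tool:
  rows:
    - {"offset":[0.41,0.17,0],"yaw":0.05,"claw":1}
    - {"offset":[0.82,0.36,0],"yaw":0.1,"claw":1}
    - {"offset":[0.82,0.36,0],"yaw":0.15,"claw":1}
    - {"offset":[0.82,0.36,0],"yaw":0.2,"claw":1}
    - {"offset":[0.82,0.36,0],"yaw":0.25,"claw":1}
    - {"offset":[0.82,0.36,0],"yaw":0.3,"claw":1}
    - {"offset":[0.82,0.36,0],"yaw":0.35,"claw":1}
    - {"offset":[0.82,0.36,0],"yaw":0.4,"claw":1}
    - {"offset":[0.82,0.36,0],"yaw":0.442,"claw":1}
    - {"offset":[0.82,0.36,0],"yaw":0.442,"claw":1}
    - {"offset":[0.82,0.36,0],"yaw":0.442,"claw":1}

```text
time: 55.65
ee_pos: [0.6511, 0.0497, 0.1242]
tcp_rot: [-179.8, 0.0, 4.3]
wrist_force: [0.9, 0.7, -2.1]
opening: 0.0147
grasp_force: 62.4
```

```bash
python3 held.py yellow
```

```text
[0.6511 0.0497 0.1242] [-179.8    0.     4.3] 0.014716532035631748
scene 324 [0.6622 0.052  0.0972 0.0493] 4.4 z [0.1121 0.1253 0.1279]
```

Emit:
servo_tool:
  rows:
    - {"offset":[0,0,0],"yaw":0.005,"claw":1}
    - {"offset":[0,0,0],"yaw":0.005,"claw":1}
    - {"offset":[0,0,0],"yaw":0.005,"claw":1}

```text
time: 56.12
ee_pos: [0.6517, 0.0464, 0.1246]
tcp_rot: [-179.6, 0.0, 3.9]
wrist_force: [0.3, -0.5, -2.6]
opening: 0.0149
grasp_force: 62.4
```

```bash
python3 held.py yellow
```

```text
[0.6517 0.0464 0.1246] [-179.6    0.     3.9] 0.014860083029756556
scene 324 [0.6719 0.0485 0.0787 0.0503] 4.1 z [0.1116 0.1256 0.1281]
```

Emit:
servo_tool:
  rows:
    - {"offset":[0,0,0],"yaw":0,"claw":1}
    - {"offset":[0,0,0],"yaw":0,"claw":1}
    - {"offset":[0,0,0],"yaw":0,"claw":1}
    - {"offset":[0,0,0],"yaw":0,"claw":1}

```text
time: 56.72
ee_pos: [0.6517, 0.0464, 0.1246]
tcp_rot: [-179.6, 0.0, 3.9]
wrist_force: [0.4, 0.0, -2.5]
opening: 0.0146
grasp_force: 62.4
```

```bash
python3 - <<'E'
from workcell import *
import numpy as np
np.set_printoptions(precision=3,suppress=True)
o=get_obs()
for k in o: print(k,o[k])
E
python3 held.py yellow
```

```text
time 56.725
q [  3.874  18.522  15.669  87.156   0.429 179.944]
qd [ 0.012  0.024 -0.012 -0.053 -0.01   0.039]
joint_efforts [  0.009 -69.078  48.509   0.004   0.032  -0.   ]
ee_pos [0.652 0.046 0.125]
tcp_rot [-179.571    0.008    3.93 ]
wrist_force [ 0.405  0.034 -2.496]
torque [-0.039  0.017  0.01 ]
grasp_force 62.389934062957764
opening 0.014635244873109868
[0.6517 0.0464 0.1246] [-179.6    0.     3.9] 0.014635244873109868
scene 319 [0.6626 0.0483 0.0958 0.0496] 4.0 z [0.113  0.1256 0.1282]
```

View pics/held_yellow_scene.png

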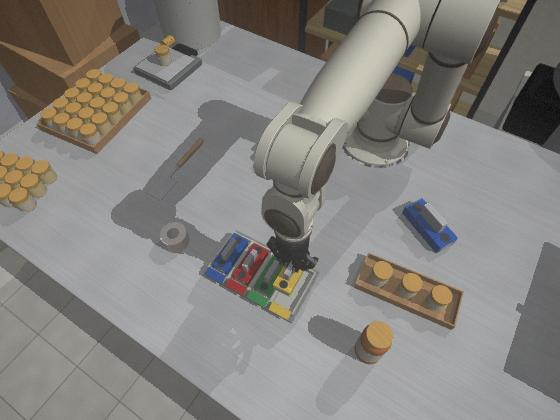

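The joints show j6 at its 180° limit, and that caused the y drift. The picture shows the yellow block above its bay, at about (290,278). I'll back the yaw off by about 2° and re-centre.

Emit:
servo_tool:
  rows:
    - {"offset":[0,0,0],"yaw":-0.014,"claw":1}
    - {"offset":[0,0,0],"yaw":-0.014,"claw":1}
    - {"offset":[0,0,0],"yaw":-0.014,"claw":1}
    - {"offset":[0,0,0],"yaw":-0.014,"claw":1}

```text
time: 57.32
ee_pos: [0.6517, 0.0464, 0.1246]
tcp_rot: [-179.6, -0.0, 6.4]
wrist_force: [-1.1, 0.8, -3.9]
opening: 0.0144
grasp_force: 62.4
```

Emit:
servo_tool:
  rows:
    - {"offset":[0.01,-0.095,0],"yaw":0.004,"claw":1}
    - {"offset":[0.01,-0.095,0],"yaw":0.004,"claw":1}
    - {"offset":[0.01,-0.095,0],"yaw":0.004,"claw":1}
    - {"offset":[0.01,-0.095,0],"yaw":0.004,"claw":1}

```text
time: 57.82
ee_pos: [0.6516, 0.0559, 0.1246]
tcp_rot: [-179.6, -0.0, 5.7]
wrist_force: [-0.3, -0.8, -2.9]
opening: 0.0145
grasp_force: 62.3
```

```bash
python3 held.py yellow
```

```text
[0.6516 0.0559 0.1246] [-179.6   -0.     5.7] 0.014486805051132961
scene 324 [0.6622 0.0578 0.0976 0.0499] 5.4 z [0.1143 0.1259 0.1279]
```

Emit:
servo_tool:
  rows:
    - {"offset":[0,0,0.3],"yaw":0,"claw":1}
    - {"offset":[0,0,0.55],"yaw":0,"claw":1}
    - {"offset":[0,0,0.7],"yaw":0,"claw":1}
    - {"offset":[0,0,0.78],"yaw":0,"claw":1}
    - {"offset":[0,0,0.85],"yaw":0,"claw":1}
    - {"offset":[0,0,0.85],"yaw":0,"claw":1}
    - {"offset":[0,0,0.85],"yaw":0,"claw":1}

```text
time: 58.8
ee_pos: [0.6519, 0.0566, 0.0403]
tcp_rot: [-179.6, -0.1, 5.7]
wrist_force: [-0.1, -0.5, -2.8]
opening: 0.0146
grasp_force: 62.4
```

Emit:
servo_tool:
  rows:
    - {"offset":[0,0,0],"yaw":0,"claw":0.5}
    - {"offset":[0,0,0],"yaw":0,"claw":0.5}
    - {"offset":[0,0,0],"yaw":0,"claw":0.5}
    - {"offset":[0,0,-0.5],"yaw":0,"claw":0.5}
    - {"offset":[0,0,-1],"yaw":0,"claw":0.3}
    - {"offset":[0,0,-1],"yaw":0,"claw":0}

```text
time: 59.55
ee_pos: [0.6536, 0.056, 0.1449]
tcp_rot: [-179.6, -0.4, 5.7]
wrist_force: [-0.2, 0.1, -0.9]
opening: 0.0759
grasp_force: 0.0
```

Emit:
servo_tool:
  rows:
    - {"offset":[-0.5,0,-0.2],"yaw":0,"claw":0}
    - {"offset":[-1,0,-0.5],"yaw":0,"claw":0}
    - {"offset":[-1,0,-0.5],"yaw":0,"claw":0}

```text
time: 59.92
ee_pos: [0.5509, 0.0453, 0.1927]
tcp_rot: [-179.6, -0.3, 5.7]
wrist_force: [-0.3, -0.3, -0.5]
opening: 0.0856
grasp_force: 0.0
```

Emit:
servo_tool:
  rows:
    - {"offset":[-0.5,0,0],"yaw":0,"claw":0}
    - {"offset":[-1,0,0],"yaw":0,"claw":0}
    - {"offset":[-1,0,0],"yaw":0,"claw":0}
    - {"offset":[-1,0,0],"yaw":0,"claw":0}

```text
time: 60.42
ee_pos: [0.4534, 0.0355, 0.1891]
tcp_rot: [-179.6, -0.0, 5.7]
wrist_force: [0.9, -1.0, 0.7]
opening: 0.0851
grasp_force: 0.0
```

```bash
python3 look.py fin
```

```text
t 60.42 tcp [0.4534 0.0355 0.1891] [-179.6   -0.     5.7]
top lid [0.491 0.243 0.069] 265
top lid [0.481 0.325 0.069] 263
top lid [0.471 0.406 0.068] 274
top rib blue [ 0.6666 -0.1558  0.0575  0.0149] 0.6 z 0.0729 133
top rib green [ 0.6572 -0.0146  0.0598  0.0151] 1.2 z 0.0729 128
top rib red [ 0.6626 -0.0852  0.0578  0.0148] 0.7 z 0.0733 115
top rib yellow [0.654  0.0558 0.0596 0.0153] 1.5 z 0.0727 107
scene lid [0.492 0.246 0.068] 255
scene lid [0.483 0.328 0.068] 269
scene lid [0.472 0.408 0.068] 280
scene rib blue [ 0.6668 -0.1534  0.0591  0.0165] 5.0 z 0.0716 179
scene rib red [ 0.662  -0.0846  0.0598  0.0173] 4.2 z 0.0722 179
scene rib green [ 0.6572 -0.013   0.0603  0.0157] 4.4 z 0.0717 175
scene rib yellow [0.6528 0.0576 0.0606 0.0159] 3.9 z 0.0715 174
```

View pics/fin_scene.png

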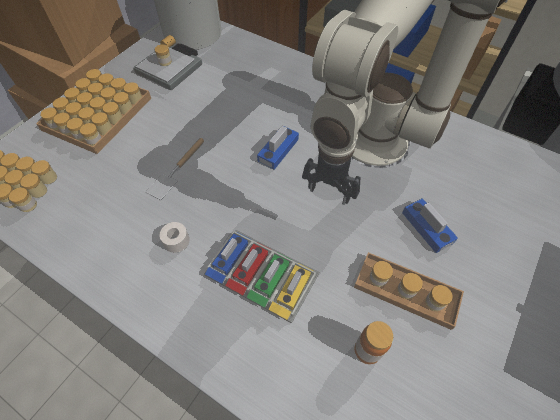

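The final picture shows all four blocks seated in the bays of their own colour at (227-292, 250-290). All three jars stand in the carton, and the bystanders haven't moved.

```bash
python3 -c "
from workcell import *
print(job_done())"
```

```text
the job is handed in; nothing more can be done
None
```

The job is handed in at about 60 s: the last pictures showed all three jars standing upright in the carton, all four blocks flat in the bays of their own colour, and the bystanders where they were, but `job_done()` returned no verdict.

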